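# Close a dust extractor's filter box

## Robot

A 7-joint arm with a two-finger parallel gripper is mounted at the origin on the work surface. World frame = base frame: x ahead of the robot, y to its left, z up, the work surface at z = 0. Lengths are in mm, angles in rad, forces in N, time in s.
With the tool pointing down it reaches from about 350 to 775 mm from the base axis. Payload 3.1 kg.
Tool frame: the origin (TCP) lies midway between the tips of the shut fingers; the grasp point (between the pads) lies 19 mm behind it; z points along the fingers, y is the direction in which the jaws open and shut (so a half turn about z gives the same grasp; the last joint's range is limited). The gripper opens to 85 mm and grips with 20 to 120 N. Pads are 22 mm wide; open, the fingers measure 114 mm over their backs; the gripper's body (76 mm by 85 mm) begins 54 mm behind the grasp point. The pads swing forward as they close: fully open they stand 13 mm farther back than shut.
Start: joints at [1.127, 0.311, 0.014, 1.512, -0.004, 1.319, -0.027], TCP at [215.125, -506.201, 191.504] pointing down, gripper open.
Joint ranges: [-2.7, 2.7], [-0.3, 1.91], [-1.27, 1.3], [0.12, 2.57], [-1.44, 4.58], [0.2, 2.03], [-3.05, 3.05]. Speed limits (rad/s): [2.79, 2.79, 3.14, 3.14, 3.14, 3.14, 3.14].

## Interface

Orientations are given as a 3x3 rotation matrix whose columns are the frame's x, y, z axes.
In Python, from plant import manip gives the robot as it stands. The module is installed in compiled form; this text tells all that it offers.
- The arm moves only by the tool servo_tool, never from a script. Its argument "motion" is a list of rows, each an object of numbers: "tx", "ty", "tz": the shift along the world's x, y, z in mm; "ax", "ay", "az": the turn, a rotation vector about the world's x, y, z in degrees; "grip": the closure, from -1 (fully open) to 1 (shut). A call has 1 to 5 rows; each row is the pose to reach, as a shift and turn from the pose commanded when the call began; what a row does not reach only later rows make up. A row lasts 1/8 s, in which the tool goes at most 62.5 mm and 10.7 degrees, less where a joint would pass 70% of its speed; a pose out of reach is approached as far as the arm can. A call with a gripper value outside its range is refused whole. The fingers move at their own pace and stop on an object; "force" is the grip in N (left out, the last holds). Time passes only in rows, so rows that repeat a pose let the fingers close. It gives the time, the measured TCP pose, the force and the opening at its end, in the units of the state.
- manip.get_state(): the state, without advancing time (a new reading comes with each control period).
- manip.grab_frame(name): name is "side" or "top" or "wrist"; returns a dict with "img" (400x640x3 uint8, red, green, blue), "depth" (400x640 float32, mm along the optical axis (not along the pixel's ray), 0 where there is no reading), "fx", "fy", "cx", "cy" (pixels), "pose" (4x4, takes a point from camera to world coordinates). Camera axes: x right, y down, z forward; pixel columns grow to the right and rows downward; lengths in mm; the calibration is good to about 2 mm. The wrist camera is an equidistant fisheye: a pixel r from the principal point sees the ray r / f radians off the axis. A picture is of the moment at which its call begins.
- manip.hand_in(): hands the job in, once; it reports no verdict.
The state is a dict: "time_s": time; "joint_positions": joint angles; "dq": joint speeds; "tau": joint torques, N m; "position": TCP position; "ee_rot": TCP orientation; "force": force on the tool from outside, world axes, zero at the start; "ft_torque": the same for the moment, N m; "gripper_width": finger opening in mm.
Only numpy, scipy, OpenCV 4.12 (cv2) and the standard library are available. Lean on these libraries where they do the work, as an engineer would, in place of code of your own. Each camera call takes 0.05 s, during which the arm holds its last target. There are 200 camera calls.

## Task

Close the filter box: tighten the four orange clamp knobs clockwise a little at a time, each followed by the one diagonally opposite, so that the cover goes down evenly and never cocks, until it is seated flat and all four knobs are snug at about 0.56 N m and none overtightened. Disturb nothing else on the bench, and let go.

Things in the scene. Friction and masses are not known exactly. Their poses are not given: they have to be found in the camera images.
- housing: grey steel filter box of a dust extractor, 230 (x) x 190 (y) x 60 high, screwed to the bench, a black hose spigot on its +x end; origin at the centre of its underside, z up. It carries the cover and four clamps, one per corner; 0 and 2 are diagonal opposites, so are 1 and 3
- cover: aluminium cover plate 140 x 150 x 8 with a green disc, on a springy gasket (2 N per mm at each corner); origin at the centre of its underside, axes as the housing's. Starts level, underside 67.4 above the box's underside; seated on four metal seats it is 64 (3.4 lower). It sinks and tilts but cannot slide; one corner pressed down alone by d lifts the opposite one by d/3
- knob0_grip (a point): centre of the orange wing of knob 0, on its turning axis, 122 above the box's underside, at (88, 62) in the housing's x, y. Wing: 44 long along this point's x, 13 thick along its y, 32 high, free for 26 below this point. It turns about its z and gives sideways (1.5 N per mm), does not rise or sink: clockwise from above tightens, driving its clamp's toe down 4 mm per rad. It stays as left. Diagonal partner: knob 2
- knob1_grip (a point): centre of the orange wing of knob 1, on its turning axis, 122 above the box's underside, at (88, -62) in the housing's x, y. Wing: 44 long along this point's x, 13 thick along its y, 32 high, free for 26 below this point. It turns about its z and gives sideways (1.5 N per mm), does not rise or sink: clockwise from above tightens, driving its clamp's toe down 4 mm per rad. It stays as left. Diagonal partner: knob 3
- knob2_grip (a point): centre of the orange wing of knob 2, on its turning axis, 122 above the box's underside, at (-88, -62) in the housing's x, y. Wing: 44 long along this point's x, 13 thick along its y, 32 high, free for 26 below this point. It turns about its z and gives sideways (1.5 N per mm), does not rise or sink: clockwise from above tightens, driving its clamp's toe down 4 mm per rad. It stays as left. Diagonal partner: knob 0
- knob3_grip (a point): centre of the orange wing of knob 3, on its turning axis, 122 above the box's underside, at (-88, 62) in the housing's x, y. Wing: 44 long along this point's x, 13 thick along its y, 32 high, free for 26 below this point. It turns about its z and gives sideways (1.5 N per mm), does not rise or sink: clockwise from above tightens, driving its clamp's toe down 4 mm per rad. It stays as left. Diagonal partner: knob 1
- clamp0: post, diameter 18, under knob 0; origin at its foot on the box's top. Its toe presses the cover at (62, 62) in the housing's x, y. Slack before the toe meets the cover: 0.1 to 0.7 rad of knob, unseen. Knob torque: 0.34 N m of friction plus 0.004 N m per N of toe force; on the seat it climbs about 0.5 N m per rad; snug is 0.56 N m
- clamp1: post, diameter 18, under knob 1; origin at its foot on the box's top. Its toe presses the cover at (62, -62) in the housing's x, y. Slack before the toe meets the cover: 0.1 to 0.7 rad of knob, unseen. Knob torque: 0.34 N m of friction plus 0.004 N m per N of toe force; on the seat it climbs about 0.5 N m per rad; snug is 0.56 N m
- clamp2: post, diameter 18, under knob 2; origin at its foot on the box's top. Its toe presses the cover at (-62, -62) in the housing's x, y. Slack before the toe meets the cover: 0.1 to 0.7 rad of knob, unseen. Knob torque: 0.34 N m of friction plus 0.004 N m per N of toe force; on the seat it climbs about 0.5 N m per rad; snug is 0.56 N m
- clamp3: post, diameter 18, under knob 3; origin at its foot on the box's top. Its toe presses the cover at (-62, 62) in the housing's x, y. Slack before the toe meets the cover: 0.1 to 0.7 rad of knob, unseen. Knob torque: 0.34 N m of friction plus 0.004 N m per N of toe force; on the seat it climbs about 0.5 N m per rad; snug is 0.56 N m
- glue: yellow glue bottle, diameter 66, height 170 mm; origin at its underside's centre; not to be disturbed
- sand_block: grey sanding block 110 x 65 x 35 mm; origin at its underside's centre; not to be disturbed
- finish_can: blue-labelled can, diameter 76, height 110 mm; origin at its underside's centre; not to be disturbed
- driver: screwdriver with a red handle, lying, 20 high; sizes in mm; origin at its underside's centre; not to be disturbed
- dust_brush: hand brush, lying; sizes in mm; origin at its underside's centre; not to be disturbed
- screw_tray: blue open tray 120 x 90 x 40 mm; origin at its underside's centre; not to be disturbed
- wax_jar: small jar, diameter 60, height 60 mm; origin at its underside's centre; not to be disturbed

How it is judged:
By the outcome, as a careful person would: the job done as asked, in the order asked, and still so for the second after the job is handed in, with the robot touching nothing.
It also fails if it takes over 72 s, if anything falls off the work surface, if the arm or the gripper's body presses on something with over 40 N, if the wrist force passes 120 N, or if a joint passes its speed limit or range.

## Working session

There is one attempt and no reset: what is moved stays moved. The work goes in short steps, Python scripts to look and compute and a tool call to move; the robot and the scene stay as the last step left them, time stands still between calls to the robot, and variables do not carry over. Pictures are saved under pics/ and viewed, about 8 in all and at most 12, crops included, and the job is handed in when it is done.

Besides the shell and the picture viewer there is one more tool, called after "Emit:" as name([rows], argument=value, ...), one row to a line, values as JSON. servo_tool: Moves the arm, as the interface text tells. Its arguments: {"type":"object","properties":{"motion":{"type":"array"},"force":{"type":"number"}},"required":["motion"]}

```bash
mkdir -p pics
cat > h.py <<'E'
from plant import manip
import numpy as np, cv2
def shot(n,f):
    g=manip.grab_frame(n); cv2.imwrite('pics/'+f+'.png',g['img'][:,:,::-1]); np.savez('pics/'+f+'.npz',**g); return g
def world(g,mask=None):
    v,u=np.mgrid[0:400,0:640]; d=g['depth']
    p=np.stack([(u-g['cx'])/g['fx']*d,(v-g['cy'])/g['fy']*d,d],-1)
    return p@g['pose'][:3,:3].T+g['pose'][:3,3]
E
python3 - <<'E'
from h import *
g=shot('top','top1'); s=shot('side','side1')
P=world(g); hsv=cv2.cvtColor(g['img'],cv2.COLOR_RGB2HSV)
m=((hsv[...,0]>5)&(hsv[...,0]<20)&(hsv[...,1]>150)&(hsv[...,2]>100)).astype(np.uint8)
n,l,st,c=cv2.connectedComponentsWithStats(m)
for i in range(1,n):
    if st[i,4]>40:
        q=P[(l==i)&(g['depth']>0)]; print(c[i].round(),st[i],np.median(q,0).round(1),np.percentile(q[:,2],[5,95]).round(1))
        t=q[q[:,2]>q[:,2].max()-8]; e=np.linalg.eigh(np.cov(t[:,:2].T)); a=e[1][:,1]; print('  top',len(t),t.mean(0).round(1),np.degrees(np.arctan2(a[1],a[0])).round(1),t.min(0).round(),t.max(0).round())
print(g['pose'].round(2),g['fx']); s=manip.get_state(); print({k:np.round(v,3) for k,v in s.items()})
E
```

```text
[197. 257.] [193 252   9  10  67] [401.3 428.2 170.5] [164.5 175.2]
  top 27 [404.7 427.4 173.3] 109.6 [392. 414. 171.] [417. 440. 179.]
[[-1.00000e-02 -1.00000e+00  5.00000e-02  4.99030e+02]
 [-1.00000e+00  1.00000e-02  1.00000e-02 -2.31000e+00]
 [-1.00000e-02 -5.00000e-02 -1.00000e+00  1.52954e+03]
 [ 0.00000e+00  0.00000e+00  0.00000e+00  1.00000e+00]] 417.79891147778676
{'time_s': np.float64(0.1), 'joint_positions': array([ 1.127,  0.312,  0.014,  1.513, -0.004,  1.319, -0.027]), 'dq': array([ 0.001, -0.003,  0.001, -0.003, -0.001,  0.002, -0.002]), 'tau': array([ 1.0000e-03, -3.8085e+01,  1.4700e-01, -2.3124e+01,  1.2000e-02,
        8.0000e-03,  0.0000e+00]), 'position': array([ 214.789, -505.527,  190.517]), 'ee_rot': array([[ 0.92 ,  0.391, -0.001],
       [ 0.391, -0.92 ,  0.002],
       [-0.   , -0.002, -1.   ]]), 'force': array([-0.169, -0.255, -0.671]), 'ft_torque': array([-0.054,  0.01 ,  0.011]), 'gripper_width': np.float64(85.348)}
```

View pics/top1.png

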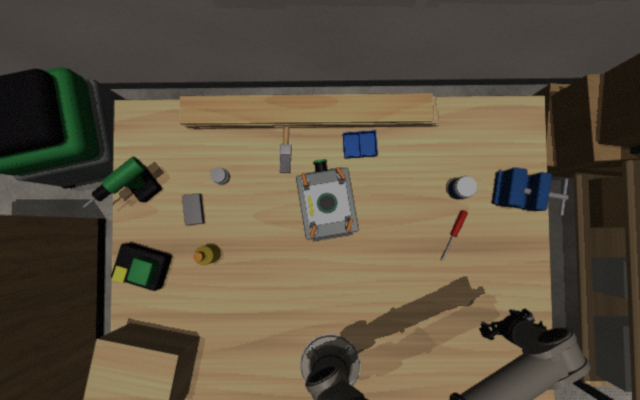

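View pics/side1.png

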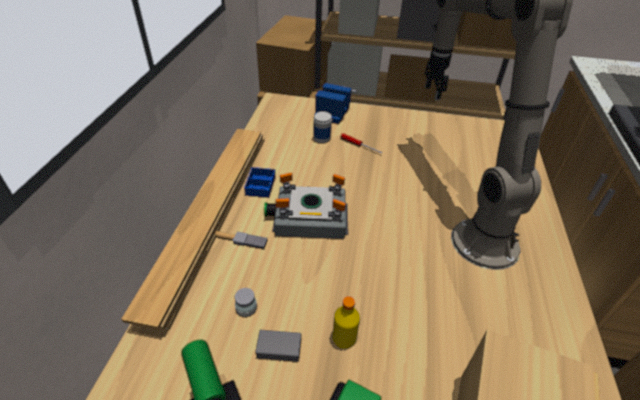

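Top view: the box is at about px (327,203), with its spigot pointing to +x (up). Knobs 0 to 3 are near (307,173), (341,173), (348,227) and (312,230). The side view shows all four wings standing clear. Next I'll measure the box pose and the knob angles.

Run:
```python
from h import *
g=np.load('pics/top1.npz'); P=world(g); hsv=cv2.cvtColor(g['img'],cv2.COLOR_RGB2HSV)
roi=np.zeros((400,640),bool); roi[160:245,290:362]=1
h=(P[...,2]>52)&(P[...,2]<68)&roi
pts=P[h][:,:2].astype(np.float32); print('housing',cv2.minAreaRect(pts),np.median(P[h][:,2]))
m=(roi&(hsv[...,0]<22)&(hsv[...,1]>110)&(hsv[...,2]>90)&(P[...,2]>95)).astype(np.uint8)
n,l,st,c=cv2.connectedComponentsWithStats(m)
K=[]
for i in range(1,n):
    if st[i,4]>8:
        v,u=np.nonzero(l==i)
        z=138. # project at top-plane height via rays
        R=g['pose'][:3,:3];t=g['pose'][:3,3]
        ray=np.stack([(u-g['cx'])/g['fx'],(v-g['cy'])/g['fy'],np.ones(len(u))],-1)@R.T
        q=t+ray*((130-t[2])/ray[:,2])[:,None]
        e=np.linalg.eigh(np.cov(q[:,:2].T)); a=e[1][:,1]
        print(c[i].round(1),st[i,4],q.mean(0).round(1),'ang',np.degrees(np.arctan2(a[1],a[0])).round(1),np.sqrt(e[0]).round(1)); K.append(q.mean(0)[:2])
K=np.array(K);print(K.mean(0).round(1))
for i in range(4):
    for j in range(i): print(i,j,np.linalg.norm(K[i]-K[j]).round(1),np.degrees(np.arctan2(*(K[i]-K[j])[::-1])).round(1))
crop=g['img'][155:250,285:365,::-1]; cv2.imwrite('pics/crop1.png',cv2.resize(crop,None,fx=6,fy=6,interpolation=cv2.INTER_CUBIC))
```

```text
housing ((601.4102783203125, 8.81646728515625), (272.0536804199219, 189.96786499023438), 9.191734313964844) 60.21426009717311
[340.3 172.9] 49 [676.6 -40.4 130. ] ang -148.1 [ 3.8 12.1]
[304.1 178.9] 46 [657.4  81.5 130. ] ang -164.1 [ 3.4 12.8]
[349.2 224.6] 46 [502.7 -68.6 130. ] ang 161.3 [ 3.7 11.5]
[312.7 230.7] 44 [483.1  53.5 130. ] ang 163.5 [ 3.5 12. ]
[579.9   6.5]
1 0 123.4 99.0
2 0 176.2 -170.8
2 1 215.5 -135.9
3 0 215.1 154.1
3 1 176.5 -170.9
3 2 123.6 99.1
```

View pics/crop1.png

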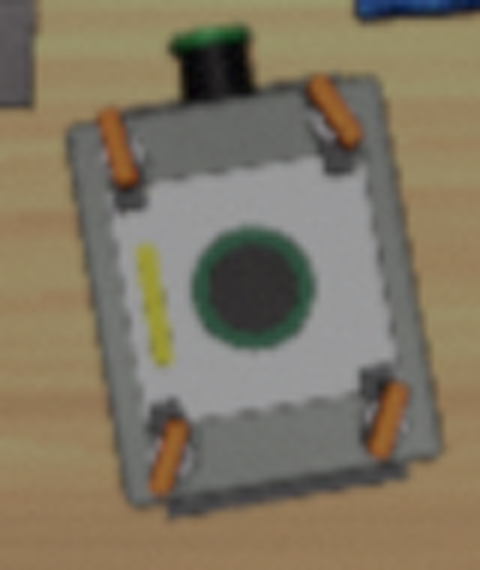

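The box is centred at about (580, 6.5) with a yaw of 9.1°, and the knob spacings of 176, 124 and 215 mm match those given. I'll approach with the tool yaw at the wing angle plus 180°, so the last joint has room to turn clockwise.

Emit:
servo_tool([
  {"tx":35,"ty":45,"tz":10,"az":10,"grip":-1},
  {"tx":70,"ty":90,"tz":20,"az":20,"grip":-1},
  {"tx":105,"ty":135,"tz":30,"az":30,"grip":-1},
  {"tx":140,"ty":180,"tz":40,"az":40,"grip":-1},
  {"tx":175,"ty":225,"tz":50,"az":50,"grip":-1},
])

```text
invalid input at $.motion[0]: expected keys tx, ty, tz, ax, ay, az, grip
```

Emit:
servo_tool([
  {"tx":20,"ty":40,"tz":0,"az":10,"grip":-1},
  {"tx":40,"ty":80,"tz":0,"az":20,"grip":-1},
  {"tx":60,"ty":120,"tz":0,"az":30,"grip":-1},
  {"tx":80,"ty":160,"tz":0,"az":40,"grip":-1},
  {"tx":100,"ty":200,"tz":0,"az":50,"grip":-1},
])

```text
invalid input at $.motion[0]: expected keys tx, ty, tz, ax, ay, az, grip
```

Emit:
servo_tool([
  {"tx":20,"ty":25,"tz":0,"az":10,"grip":-1},
  {"tx":40,"ty":50,"tz":0,"az":20,"grip":-1},
  {"tx":60,"ty":70,"tz":0,"az":30,"grip":-1},
  {"tx":80,"ty":85,"tz":0,"az":40,"grip":-1},
  {"tx":90,"ty":87,"tz":0,"az":50,"grip":-1},
])

```text
invalid input at $.motion[0]: expected keys tx, ty, tz, ax, ay, az, grip
```

Run:
```python
from h import *
s=manip.get_state(); g=shot('wrist','w1')
print(s['position'].round(1),np.degrees(np.arctan2(s['ee_rot'][1,0],s['ee_rot'][0,0])).round(2),s['joint_positions'].round(2),s['time_s'])
print(g['pose'].round(3),g['fx'],g['cx'],g['cy'])
```

```text
[ 214.8 -505.5  190.5] 23.03 [ 1.13  0.31  0.01  1.51 -0.    1.32 -0.03] 0.1
[[ 3.90000e-01 -8.84000e-01 -2.57000e-01  2.79483e+02]
 [-9.21000e-01 -3.76000e-01 -1.05000e-01 -4.79041e+02]
 [-3.00000e-03  2.77000e-01 -9.61000e-01  3.73368e+02]
 [ 0.00000e+00  0.00000e+00  0.00000e+00  1.00000e+00]] 309.70691628693146 316.4271063305245 201.46577862688895
```

View pics/w1.png

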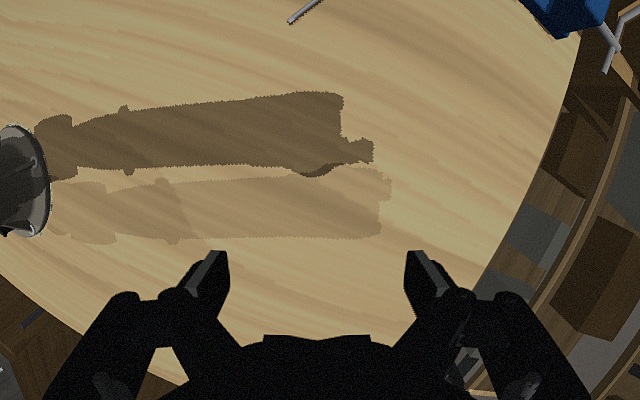

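The move was refused because every row needs all seven keys. The wrist picture only shows bare bench at the start pose. I'll send the same moves again with full rows.

Emit:
servo_tool([
  {"tx":35,"ty":45,"tz":10,"ax":0,"ay":0,"az":10,"grip":-1},
  {"tx":70,"ty":90,"tz":20,"ax":0,"ay":0,"az":20,"grip":-1},
  {"tx":105,"ty":135,"tz":30,"ax":0,"ay":0,"az":30,"grip":-1},
  {"tx":140,"ty":180,"tz":40,"ax":0,"ay":0,"az":40,"grip":-1},
  {"tx":175,"ty":225,"tz":50,"ax":0,"ay":0,"az":50,"grip":-1},
])

```text
time_s: 0.78
position: [390.8, -279.6, 241.7]
ee_rot: [[0.287, 0.958, -0.0], [0.958, -0.287, -0.0], [-0.0, -0.0, -1.0]]
force: [-0.3, -0.5, -0.3]
gripper_width: 85.3
```

Emit:
servo_tool([
  {"tx":20,"ty":40,"tz":0,"ax":0,"ay":0,"az":10,"grip":-1},
  {"tx":40,"ty":80,"tz":0,"ax":0,"ay":0,"az":20,"grip":-1},
  {"tx":60,"ty":120,"tz":0,"ax":0,"ay":0,"az":30,"grip":-1},
  {"tx":80,"ty":160,"tz":0,"ax":0,"ay":0,"az":40,"grip":-1},
  {"tx":100,"ty":200,"tz":0,"ax":0,"ay":0,"az":50,"grip":-1},
])

```text
time_s: 1.4
position: [490.4, -80.0, 241.3]
ee_rot: [[-0.549, 0.835, -0.0], [0.835, 0.549, -0.0], [0.0, -0.0, -1.0]]
force: [0.5, -0.0, 0.4]
gripper_width: 85.3
```

Emit:
servo_tool([
  {"tx":20,"ty":25,"tz":0,"ax":0,"ay":0,"az":10,"grip":-1},
  {"tx":40,"ty":50,"tz":0,"ax":0,"ay":0,"az":20,"grip":-1},
  {"tx":60,"ty":70,"tz":0,"ax":0,"ay":0,"az":30,"grip":-1},
  {"tx":80,"ty":85,"tz":0,"ax":0,"ay":0,"az":40,"grip":-1},
  {"tx":90,"ty":87,"tz":0,"ax":0,"ay":0,"az":50,"grip":-1},
])

```text
time_s: 2.02
position: [580.5, 7.7, 240.8]
ee_rot: [[-0.994, 0.113, -0.001], [0.113, 0.994, 0.001], [0.001, 0.001, -1.0]]
force: [0.6, -0.2, 0.8]
gripper_width: 85.4
```

Run:
```python
from h import *
s=manip.get_state(); g=shot('wrist','w2')
print(s['position'].round(1),np.degrees(np.arctan2(s['ee_rot'][1,0],s['ee_rot'][0,0])).round(2),s['joint_positions'].round(2),s['time_s'])
print(g['pose'].round(3))
```

```text
[580.5   7.7 240.8] 173.51 [ 0.43  0.44 -0.71  1.31  0.28  1.5   1.2 ] 2.025
[[ 1.14000e-01  9.55000e-01  2.75000e-01  5.10279e+02]
 [ 9.93000e-01 -1.10000e-01 -2.90000e-02  1.47180e+01]
 [ 2.00000e-03  2.76000e-01 -9.61000e-01  4.23791e+02]
 [ 0.00000e+00  0.00000e+00  0.00000e+00  1.00000e+00]]
```

View pics/w2.png

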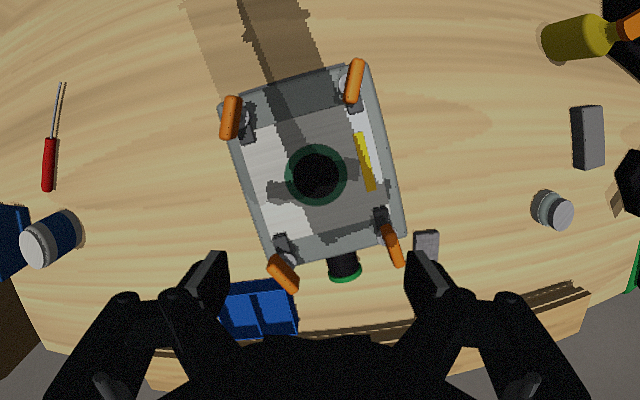

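The wrist view shows all four wings, the cover and the box's top rim clearly: knobs at px (394,245), (282,273), (230,118) and (354,80). I'll write the measuring function for this view.

```bash
cat >> h.py <<'E'
KN=np.array([[88,62],[88,-62],[-88,-62],[-88,62]])
def wworld(g):
    v,u=np.mgrid[0:400,0:640]; x=u-g['cx']; y=v-g['cy']; r=np.hypot(x,y); t=r/g['fx']; k=np.where(r>0,np.tan(t)/np.maximum(r,1e-9),0)
    d=g['depth']; p=np.stack([x*k*d,y*k*d,d],-1)
    return p@g['pose'][:3,:3].T+g['pose'][:3,3]
def meas(g,c=(580,6.5),yaw=9.1,verbose=1):
    P=wworld(g); ok=g['depth']>0
    a=np.radians(yaw); R=np.array([[np.cos(a),-np.sin(a)],[np.sin(a),np.cos(a)]])
    H=(P[...,:2]-np.array(c))@R; z=P[...,2]; hsv=cv2.cvtColor(g['img'],cv2.COLOR_RGB2HSV)
    om=ok&(hsv[...,0]<22)&(hsv[...,1]>110)&(hsv[...,2]>70)&(z>95)&(z<150)
    out=[]
    for i,k in enumerate(KN):
        q=om&(np.hypot(*np.moveaxis(H-k,-1,0))<35); w=P[q]
        if len(w)<30: out.append(None); continue
        top=w[w[:,2]>np.percentile(w[:,2],90)-8]
        rc=cv2.minAreaRect(top[:,:2].astype(np.float32)); e=np.linalg.eigh(np.cov(top[:,:2].T))[1][:,1]
        out.append((np.array(rc[0]).round(1),np.round(rc[1],0),round(float(np.degrees(np.arctan2(e[1],e[0]))%180),1),len(top),np.percentile(w[:,2],95).round(1)))
    X,Y=H[...,0],H[...,1]
    def plane(m,lo,hi):
        m=m&ok&(z>lo)&(z<hi); A=np.c_[np.ones(m.sum()),X[m],Y[m]]; b=z[m]
        for _ in range(3):
            s=np.linalg.lstsq(A,b,rcond=None)[0]; rr=b-A@s; kp=abs(rr)<2.5*rr.std()+.01; A,b=A[kp],b[kp]
        return s,rr.std(),len(b)
    rr=np.hypot(X,Y)
    cv=plane((abs(X)<66)&(abs(Y)<71)&(rr>44)&~((abs(X)>42)&(abs(Y)>42)),64,82)
    hs=plane((abs(X)<110)&(abs(Y)<90)&((abs(X)>77)|(abs(Y)>80))&~((abs(X)>65)&(abs(Y)>40)),54,66)
    T=np.c_[np.ones(4),np.array([[62,62],[62,-62],[-62,-62],[-62,62]])]
    if verbose: print('cover std,n',cv[1].round(2),cv[2],'hous',hs[1].round(2),hs[2],'h0',hs[0].round(4))
    print('corner heights over housing top (start 15.4, seat 12):',(T@(cv[0]-hs[0])).round(2))
    return out
E
python3 - <<'E'
from h import *
for n in range(2):
    g=shot('wrist','w3%d'%n); o=meas(g)
for x in o: print(x)
g=np.load('pics/w2.npz'); meas(g)
K=np.array([x[0] for x in o]); print(K.mean(0), (K[0]-K[3]),(K[1]-K[2]))
E
```

```text
cover std,n 0.84 6947 hous 0.73 4895 h0 [ 6.0405e+01 -5.0000e-04  1.3000e-03]
corner heights over housing top (start 15.4, seat 12): [15.8  15.32 15.3  15.78]
cover std,n 0.82 6883 hous 0.72 4886 h0 [ 6.0399e+01 -3.0000e-04  1.3000e-03]
corner heights over housing top (start 15.4, seat 12): [15.8  15.32 15.31 15.79]
(array([654.3,  81.7]), array([43., 13.]), 14.2, 409, np.float64(139.4))
(array([673.2, -40.3]), array([43., 13.]), 33.4, 427, np.float64(139.0))
(array([501. , -68.5]), array([13., 44.]), 162.2, 560, np.float64(139.4))
(array([481.1,  53.8]), array([13., 44.]), 162.7, 617, np.float64(139.4))
cover std,n 0.83 6872 hous 0.71 4845 h0 [ 6.04092e+01 -3.00000e-04  1.40000e-03]
corner heights over housing top (start 15.4, seat 12): [15.79 15.38 15.3  15.71]
[577.4     6.675] [173.2  27.9] [172.2  28.2]
```

Corner heights repeat to about 0.05 mm, so I can watch the cover directly. First I'll grip knob 0.

Emit:
servo_tool([
  {"tx":30,"ty":30,"tz":-30,"ax":0,"ay":0,"az":10,"grip":-0.3},
  {"tx":60,"ty":60,"tz":-60,"ax":0,"ay":0,"az":20,"grip":0},
  {"tx":76,"ty":76,"tz":-86,"ax":0,"ay":0,"az":21,"grip":0},
  {"tx":76,"ty":76,"tz":-86,"ax":0,"ay":0,"az":21,"grip":0},
  {"tx":76,"ty":76,"tz":-138,"ax":0,"ay":0,"az":21,"grip":0},
], force=100)

```text
time_s: 2.8
position: [660.1, 82.1, 108.9]
ee_rot: [[-0.971, -0.239, 0.012], [-0.239, 0.971, 0.001], [-0.012, -0.001, -1.0]]
force: [1.2, 0.8, -0.0]
gripper_width: 42.7
```

Emit:
servo_tool([
  {"tx":0,"ty":0,"tz":0,"ax":0,"ay":0,"az":0,"grip":1},
  {"tx":0,"ty":0,"tz":0,"ax":0,"ay":0,"az":0,"grip":1},
])

```text
time_s: 3.05
position: [657.1, 80.8, 106.0]
ee_rot: [[-0.971, -0.24, 0.003], [-0.24, 0.971, -0.0], [-0.003, -0.001, -1.0]]
force: [0.4, -0.1, 0.2]
gripper_width: 7.0
```

```bash
cat >> h.py <<'E'
def st():
    s=manip.get_state(); print('t',round(float(s['time_s']),2),'p',s['position'].round(1),'yaw',np.degrees(np.arctan2(s['ee_rot'][1,0],s['ee_rot'][0,0])).round(2)%360,'F',s['force'].round(1),'M',s['ft_torque'].round(3),'w',round(float(s['gripper_width']),1))
E
python3 -c "
from h import *
st()
shot('wrist','w4')"
```

```text
t 3.05 p [657.1  80.8 106. ] yaw 193.88 F [ 0.4 -0.1  0.2] M [ 0.037 -0.054 -0.003] w 7.0
```

View pics/w4.png

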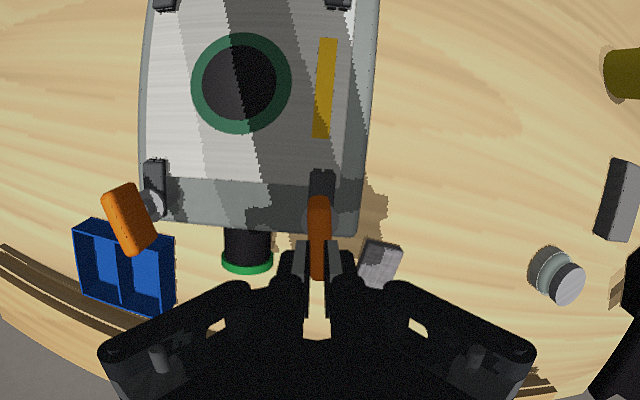

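The fingers stand either side of the wing at px (318,240), but the width reads 7 mm for a 13 mm wing. I'll let it settle and then make a small turn.

Emit:
servo_tool([
  {"tx":0,"ty":0,"tz":0,"ax":0,"ay":0,"az":0,"grip":1},
  {"tx":0,"ty":0,"tz":0,"ax":0,"ay":0,"az":0,"grip":1},
])

```text
time_s: 3.35
position: [656.9, 82.0, 105.0]
ee_rot: [[-0.97, -0.242, 0.002], [-0.242, 0.97, 0.0], [-0.002, -0.0, -1.0]]
force: [-0.2, -0.0, -0.2]
gripper_width: -0.3
```

```bash
python3 -c "
from h import *
st()
g=shot('wrist','w5'); st()
P=wworld(g); h=cv2.cvtColor(g['img'],cv2.COLOR_RGB2HSV); m=(h[...,0]<22)&(h[...,1]>110)&(P[...,2]>95)&(P[...,2]<150)&(g['depth']>0)&(np.hypot(P[...,0]-656,P[...,1]-81)<40); m[:, :260]=0
q=P[m]; print(len(q),q.min(0),q.max(0),q.mean(0)); print(cv2.minAreaRect(q[:,:2].astype(np.float32)))
cv2.imwrite('pics/c5.png',cv2.resize(g['img'][150:350,220:420,::-1],None,fx=3,fy=3))"
```

```text
t 3.35 p [656.9  82.  105. ] yaw 194.01 F [-0.2 -0.  -0.2] M [ 0.056  0.063 -0.042] w -0.3
t 3.4 p [656.6  82.  104.6] yaw 194.01 F [0.1 0.  0.6] M [-0.008 -0.042  0.011] w -0.1
1041 [632.84562193  70.67094037  95.56484772] [663.76246557  90.40300005 149.74131199] [640.32300915  77.61011534 133.71157171]
((647.5737915039062, 79.4554443359375), (29.33945083618164, 15.912505149841309), 14.428512573242188)
```

View pics/c5.png

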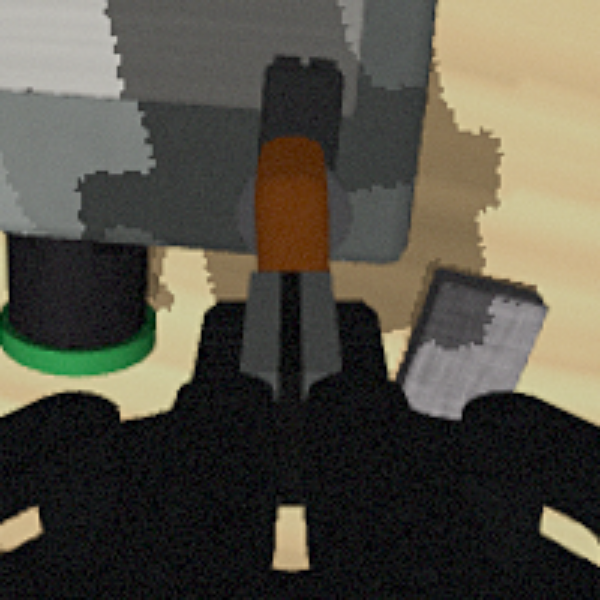

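The fingers are fully shut with the wing not between them, and they seem to hide its far half. I'll check the fingertip position by depth.

```bash
python3 -c "
from h import *
for f in ('w5','w4'):
  g=np.load('pics/%s.npz'%f); P=wworld(g); print(f,g['pose'][:3,3])
  for v in range(200,330,8): print(v,[P[v,u].round(0).astype(int).tolist() for u in (306,317,328)])
print(manip.get_state()['joint_positions'].round(3))
"
```

```text
w5 [587.71504284  64.12567187 287.71265391]
200 [[646, 71, 85], [634, 76, 120], [642, 86, 86]]
208 [[637, 71, 129], [634, 76, 135], [636, 83, 126]]
216 [[639, 72, 137], [638, 77, 137], [637, 83, 136]]
224 [[644, 73, 136], [642, 78, 138], [641, 84, 136]]
232 [[648, 74, 136], [646, 79, 139], [645, 85, 136]]
240 [[647, 74, 149], [646, 79, 149], [644, 84, 150]]
248 [[646, 74, 160], [646, 79, 158], [644, 84, 160]]
256 [[647, 74, 166], [646, 79, 166], [645, 84, 167]]
264 [[647, 75, 174], [646, 79, 174], [644, 83, 175]]
272 [[646, 75, 182], [646, 79, 181], [645, 83, 181]]
280 [[646, 75, 189], [648, 80, 183], [644, 83, 189]]
288 [[645, 75, 196], [652, 80, 183], [644, 82, 194]]
296 [[645, 75, 201], [656, 81, 183], [644, 82, 200]]
304 [[646, 75, 205], [659, 82, 183], [644, 82, 205]]
312 [[649, 76, 205], [663, 83, 183], [644, 82, 208]]
320 [[660, 78, 194], [806, 119, 1], [648, 83, 208]]
328 [[664, 79, 194], [818, 122, 1], [662, 87, 195]]
w4 [587.74725851  63.2137254  288.6812525 ]
200 [[653, 71, 61], [634, 75, 121], [635, 82, 114]]
208 [[648, 71, 95], [634, 75, 136], [634, 81, 133]]
216 [[654, 72, 96], [638, 76, 138], [637, 82, 137]]
224 [[659, 74, 96], [642, 77, 139], [641, 82, 139]]
232 [[664, 75, 97], [646, 78, 138], [646, 84, 137]]
240 [[647, 73, 151], [651, 79, 138], [645, 83, 149]]
248 [[647, 73, 159], [655, 80, 139], [644, 83, 161]]
256 [[647, 73, 168], [660, 81, 138], [645, 83, 167]]
264 [[646, 73, 176], [665, 83, 138], [644, 82, 176]]
272 [[647, 74, 182], [670, 84, 138], [645, 82, 182]]
280 [[650, 74, 183], [676, 85, 137], [647, 83, 184]]
288 [[653, 75, 184], [764, 107, 1], [651, 84, 183]]
296 [[657, 76, 184], [774, 110, 1], [655, 85, 183]]
304 [[661, 77, 184], [785, 112, 1], [659, 86, 184]]
312 [[665, 78, 184], [796, 115, 1], [663, 87, 183]]
320 [[811, 106, 0], [807, 118, 1], [805, 131, 0]]
328 [[823, 109, 0], [820, 121, 0], [816, 134, 1]]
[ 0.263  0.7   -0.727  1.281  0.458  1.324  1.362]
```

```bash
python3 -c "
from h import *
for f,t in (('w2',240.8),('w1',190.5)):
  g=np.load('pics/%s.npz'%f); P=wworld(g)
  for u in (205,215,222,415,425): print(f,u,[(v,round(float(P[v,u,2]-t),0)) for v in range(246,300,4)])
  # depth of fingertips
for f in ('w5',):
  g=np.load('pics/%s.npz'%f); P=wworld(g)
  for u in (303,308,313,317,322,327,332): print(u,[(v,P[v,u].round(0).astype(int).tolist()) for v in range(233,243,1)])
"
```

```text
w2 205 [(246, -241.0), (250, -241.0), (254, -241.0), (258, 66.0), (262, 70.0), (266, 73.0), (270, 79.0), (274, 79.0), (278, 84.0), (282, 85.0), (286, 86.0), (290, 87.0), (294, 88.0), (298, 88.0)]
w2 215 [(246, -240.0), (250, 58.0), (254, 62.0), (258, 66.0), (262, 69.0), (266, 72.0), (270, 72.0), (274, 73.0), (278, 74.0), (282, 73.0), (286, 75.0), (290, 76.0), (294, 77.0), (298, 78.0)]
w2 222 [(246, -240.0), (250, 58.0), (254, 61.0), (258, 62.0), (262, 61.0), (266, 62.0), (270, 63.0), (274, 63.0), (278, 65.0), (282, 65.0), (286, 66.0), (290, 67.0), (294, 66.0), (298, 70.0)]
w2 415 [(246, -224.0), (250, 58.0), (254, 61.0), (258, 66.0), (262, 68.0), (266, 68.0), (270, 69.0), (274, 69.0), (278, 69.0), (282, 72.0), (286, 72.0), (290, 72.0), (294, 73.0), (298, 74.0)]
w2 425 [(246, -225.0), (250, -223.0), (254, 63.0), (258, 66.0), (262, 71.0), (266, 73.0), (270, 77.0), (274, 80.0), (278, 83.0), (282, 83.0), (286, 83.0), (290, 84.0), (294, 85.0), (298, 85.0)]
w1 205 [(246, -190.0), (250, -190.0), (254, -189.0), (258, 66.0), (262, 70.0), (266, 75.0), (270, 78.0), (274, 81.0), (278, 83.0), (28
[... 1751 characters left out ...]
3])]
322 [(233, [646, 82, 137]), (234, [646, 82, 139]), (235, [647, 82, 139]), (236, [647, 82, 139]), (237, [648, 82, 139]), (238, [649, 82, 138]), (239, [649, 83, 138]), (240, [645, 81, 150]), (241, [645, 81, 150]), (242, [644, 81, 153])]
327 [(233, [646, 84, 137]), (234, [646, 84, 137]), (235, [647, 85, 137]), (236, [647, 85, 137]), (237, [648, 85, 137]), (238, [648, 85, 138]), (239, [649, 85, 137]), (240, [645, 84, 149]), (241, [644, 84, 151]), (242, [645, 84, 152])]
332 [(233, [660, 93, 97]), (234, [675, 99, 60]), (235, [677, 99, 59]), (236, [677, 99, 59]), (237, [701, 109, 0]), (238, [703, 109, -1]), (239, [703, 109, 1]), (240, [705, 110, 0]), (241, [706, 110, 0]), (242, [707, 110, 0])]
```

By depth, the shut fingertips are at z≈149 while the TCP reads 105. So the real tips sit about 44 mm above the reported TCP, and the fingers closed in the air 10 mm above the wing. I'll open, go down in a guarded step and close again.

Emit:
servo_tool([
  {"tx":0,"ty":0,"tz":0,"ax":0,"ay":0,"az":0,"grip":0},
  {"tx":0,"ty":0,"tz":0,"ax":0,"ay":0,"az":0,"grip":0},
  {"tx":-1,"ty":0,"tz":-20,"ax":0,"ay":0,"az":0,"grip":0},
  {"tx":-1,"ty":0,"tz":-30,"ax":0,"ay":0,"az":0,"grip":0},
])

```text
time_s: 3.9
position: [654.4, 81.5, 72.3]
ee_rot: [[-0.97, -0.242, -0.002], [-0.242, 0.97, -0.001], [0.002, -0.0, -1.0]]
force: [0.3, 0.4, -0.1]
gripper_width: 42.5
```

Emit:
servo_tool([
  {"tx":0,"ty":0,"tz":0,"ax":0,"ay":0,"az":0,"grip":1},
  {"tx":0,"ty":0,"tz":0,"ax":0,"ay":0,"az":0,"grip":1},
  {"tx":0,"ty":0,"tz":0,"ax":0,"ay":0,"az":0,"grip":1},
])

```text
time_s: 4.28
position: [655.3, 82.2, 74.0]
ee_rot: [[-0.97, -0.243, 0.001], [-0.243, 0.97, 0.0], [-0.001, 0.0, -1.0]]
force: [0.0, 0.1, -0.3]
gripper_width: 11.4
```

```bash
python3 -c "
from h import *
st(); g=shot('wrist','w6'); P=wworld(g)
for u in (300,317,330): print(u,[(v,P[v,u].round(0).astype(int).tolist()) for v in range(232,252,3)])"
```

```text
t 4.28 p [655.3  82.2  74. ] yaw 194.09 F [ 0.   0.1 -0.3] M [0.027 0.05  0.299] w 11.4
300 [(232, [650, 71, 97]), (235, [653, 71, 96]), (238, [654, 72, 98]), (241, [646, 71, 119]), (244, [647, 71, 122]), (247, [646, 71, 127]), (250, [646, 72, 129])]
317 [(232, [634, 76, 134]), (235, [634, 77, 137]), (238, [635, 77, 137]), (241, [637, 77, 137]), (244, [638, 77, 138]), (247, [639, 78, 138]), (250, [641, 78, 137])]
330 [(232, [647, 87, 97]), (235, [648, 88, 97]), (238, [650, 88, 96]), (241, [636, 83, 135]), (244, [638, 83, 135]), (247, [640, 84, 132]), (250, [641, 84, 134])]
```

Knob 0 is gripped, with the tips at z≈119. First turn: 14° clockwise.

Emit:
servo_tool([
  {"tx":0,"ty":0,"tz":0,"ax":0,"ay":0,"az":-8,"grip":1},
  {"tx":0,"ty":0,"tz":0,"ax":0,"ay":0,"az":-14,"grip":1},
  {"tx":0,"ty":0,"tz":0,"ax":0,"ay":0,"az":-14,"grip":1},
])

```text
time_s: 4.7
position: [655.3, 82.1, 73.9]
ee_rot: [[-1.0, -0.002, 0.001], [-0.002, 1.0, 0.0], [-0.001, 0.0, -1.0]]
force: [-0.2, 0.8, 0.3]
gripper_width: 11.2
```

```bash
python3 -c "
from h import *
st(); g=shot('wrist','w7'); st(); meas(g,(578.7,6.6))"
```

```text
t 4.7 p [655.3  82.1  73.9] yaw 180.11 F [-0.2  0.8  0.3] M [0.059 0.041 0.165] w 11.2
t 4.75 p [655.3  82.1  74. ] yaw 180.13 F [ 0.5 -0.1 -0.4] M [0.044 0.044 0.148] w 11.4
cover std,n 0.79 20980 hous 0.61 8228 h0 [ 6.03696e+01 -2.00000e-04  1.10000e-03]
corner heights over housing top (start 15.4, seat 12): [15.38 15.09 15.39 15.68]
```

The cover reacted by [-0.42, -0.23, +0.09, -0.10] mm, which fits the pattern of corner 0 sinking about 0.4 mm, so knob 0's slack is taken up. Next is the diagonal, knob 2.

Emit:
servo_tool([
  {"tx":0,"ty":0,"tz":0,"ax":0,"ay":0,"az":0,"grip":0.1},
  {"tx":0,"ty":0,"tz":36,"ax":0,"ay":0,"az":0,"grip":0.1},
  {"tx":-40,"ty":-40,"tz":40,"ax":0,"ay":0,"az":-5,"grip":0.1},
  {"tx":-80,"ty":-80,"tz":40,"ax":0,"ay":0,"az":-10,"grip":0.1},
  {"tx":-120,"ty":-120,"tz":40,"ax":0,"ay":0,"az":-18,"grip":0.1},
])

```text
time_s: 5.38
position: [534.4, -39.7, 113.9]
ee_rot: [[-0.95, 0.312, 0.001], [0.312, 0.95, -0.0], [-0.001, 0.0, -1.0]]
force: [1.0, -0.7, 0.8]
gripper_width: 38.6
```

Emit:
servo_tool([
  {"tx":-34,"ty":-31,"tz":0,"ax":0,"ay":0,"az":0,"grip":0.1},
  {"tx":-34,"ty":-31,"tz":0,"ax":0,"ay":0,"az":0,"grip":0.1},
  {"tx":-34,"ty":-31,"tz":-50,"ax":0,"ay":0,"az":0,"grip":0.1},
  {"tx":-34,"ty":-31,"tz":-50,"ax":0,"ay":0,"az":0,"grip":1},
  {"tx":-34,"ty":-31,"tz":-50,"ax":0,"ay":0,"az":0,"grip":1},
])

```text
time_s: 6.0
position: [501.1, -68.0, 63.5]
ee_rot: [[-0.952, 0.307, -0.001], [0.307, 0.952, 0.001], [0.001, 0.001, -1.0]]
force: [-0.9, 0.3, -7.2]
gripper_width: 11.8
```

Emit:
servo_tool([
  {"tx":0,"ty":0,"tz":0,"ax":0,"ay":0,"az":0,"grip":1},
  {"tx":0,"ty":0,"tz":0,"ax":0,"ay":0,"az":-7,"grip":1},
  {"tx":0,"ty":0,"tz":0,"ax":0,"ay":0,"az":-14,"grip":1},
  {"tx":0,"ty":0,"tz":0,"ax":0,"ay":0,"az":-14,"grip":1},
])

```text
time_s: 6.5
position: [501.1, -68.1, 63.5]
ee_rot: [[-0.85, 0.527, -0.0], [0.527, 0.85, 0.001], [0.001, 0.001, -1.0]]
force: [0.5, 2.3, -8.7]
gripper_width: 11.8
```

```bash
python3 -c "
from h import *
st(); g=shot('wrist','w8'); o=meas(g,(578.7,6.6)); print(o)"
```

```text
t 6.5 p [501.1 -68.1  63.5] yaw 148.18 F [ 0.5  2.3 -8.7] M [0.425 0.003 0.086] w 11.8
cover std,n 0.72 10368 hous 0.59 7699 h0 [ 6.04616e+01 -0.00000e+00  1.30000e-03]
corner heights over housing top (start 15.4, seat 12): [15.38 15.02 15.28 15.64]
[(array([654.3,  80.5]), array([46., 14.]), 178.0, 631, np.float64(138.6)), None, (array([500.5, -68.7]), array([26., 42.]), 148.5, 2579, np.float64(139.0)), (array([481.3,  52.9]), array([14., 44.]), 162.4, 2756, np.float64(139.0))]
```

Emit:
servo_tool([
  {"tx":0,"ty":0,"tz":0,"ax":0,"ay":0,"az":-10,"grip":1},
  {"tx":0,"ty":0,"tz":0,"ax":0,"ay":0,"az":-10,"grip":1},
])

```text
time_s: 6.8
position: [501.2, -68.1, 63.5]
ee_rot: [[-0.746, 0.666, 0.0], [0.666, 0.746, 0.001], [0.001, 0.001, -1.0]]
force: [0.2, 2.7, -10.1]
gripper_width: 11.7
```

```bash
python3 -c "
from h import *
st(); g=shot('wrist','w9'); meas(g,(578.7,6.6))"
```

```text
t 6.8 p [501.2 -68.1  63.5] yaw 138.25 F [  0.2   2.7 -10.1] M [ 0.636 -0.072  0.042] w 11.7
cover std,n 0.72 12664 hous 0.59 8765 h0 [ 6.04462e+01 -2.00000e-04  1.00000e-03]
corner heights over housing top (start 15.4, seat 12): [15.39 15.11 15.3  15.58]
```

Emit:
servo_tool([
  {"tx":0,"ty":0,"tz":0,"ax":0,"ay":0,"az":-10,"grip":1},
  {"tx":0,"ty":0,"tz":0,"ax":0,"ay":0,"az":-10,"grip":1},
])

```text
time_s: 7.1
position: [501.3, -68.2, 63.5]
ee_rot: [[-0.62, 0.785, 0.0], [0.785, 0.62, 0.001], [0.001, 0.001, -1.0]]
force: [1.9, 3.3, -9.8]
gripper_width: 12.0
```

```bash
python3 -c "
from h import *
st(); g=shot('wrist','w10'); meas(g,(578.7,6.6))"
```

```text
t 7.1 p [501.3 -68.2  63.5] yaw 128.3 F [ 1.9  3.3 -9.8] M [ 0.791 -0.202  0.058] w 12.0
cover std,n 0.69 15720 hous 0.61 9466 h0 [ 6.04513e+01 -0.00000e+00  1.00000e-03]
corner heights over housing top (start 15.4, seat 12): [15.37 14.92 14.91 15.36]
```

The cover is level at -0.4 mm on all four corners, so both 0 and 2 are in contact. Next is the other diagonal: knob 3, then knob 1.

Emit:
servo_tool([
  {"tx":0,"ty":0,"tz":0,"ax":0,"ay":0,"az":0,"grip":0.1},
  {"tx":0,"ty":0,"tz":48,"ax":0,"ay":0,"az":0,"grip":0.1},
  {"tx":-6,"ty":40,"tz":50,"ax":0,"ay":0,"az":10,"grip":0.1},
  {"tx":-12,"ty":80,"tz":50,"ax":0,"ay":0,"az":20,"grip":0.1},
  {"tx":-19,"ty":120,"tz":50,"ax":0,"ay":0,"az":30,"grip":0.1},
])

```text
time_s: 7.78
position: [484.5, 50.3, 115.9]
ee_rot: [[-0.929, 0.369, 0.006], [0.369, 0.929, -0.002], [-0.006, 0.0, -1.0]]
force: [1.1, 0.2, 0.2]
gripper_width: 38.6
```

Emit:
servo_tool([
  {"tx":0,"ty":2,"tz":0,"ax":0,"ay":0,"az":4,"grip":0.1},
  {"tx":0,"ty":2,"tz":0,"ax":0,"ay":0,"az":4,"grip":0.1},
  {"tx":0,"ty":2,"tz":-46,"ax":0,"ay":0,"az":4,"grip":0.1},
  {"tx":0,"ty":2,"tz":-46,"ax":0,"ay":0,"az":4,"grip":1},
  {"tx":0,"ty":2,"tz":-46,"ax":0,"ay":0,"az":4,"grip":1},
])

```text
time_s: 8.4
position: [482.1, 53.1, 67.8]
ee_rot: [[-0.951, 0.309, -0.0], [0.309, 0.951, 0.001], [0.001, 0.001, -1.0]]
force: [0.7, 2.0, -7.9]
gripper_width: 11.5
```

Emit:
servo_tool([
  {"tx":0,"ty":0,"tz":0,"ax":0,"ay":0,"az":0,"grip":1},
  {"tx":0,"ty":0,"tz":0,"ax":0,"ay":0,"az":-7,"grip":1},
  {"tx":0,"ty":0,"tz":0,"ax":0,"ay":0,"az":-14,"grip":1},
  {"tx":0,"ty":0,"tz":0,"ax":0,"ay":0,"az":-14,"grip":1},
])

```text
time_s: 8.9
position: [482.0, 53.0, 67.8]
ee_rot: [[-0.849, 0.528, 0.0], [0.528, 0.849, -0.0], [-0.0, -0.0, -1.0]]
force: [-0.3, 0.8, -7.8]
gripper_width: 12.0
```

```bash
python3 -c "
from h import *
st(); g=shot('wrist','w11'); o=meas(g,(578.7,6.6)); print(o)"
```

```text
t 8.9 p [482.   53.   67.8] yaw 148.13 F [-0.3  0.8 -7.8] M [ 0.432 -0.015  0.126] w 12.0
cover std,n 0.52 324 hous 0.56 3616 h0 [ 6.01998e+01 -1.10000e-03  1.70000e-03]
corner heights over housing top (start 15.4, seat 12): [15.16 15.49 15.32 14.99]
[None, None, None, (array([480.6,  53. ]), array([13., 44.]), 148.7, 2408, np.float64(139.0))]
```

From here the gripper hides the cover, so that estimate isn't valid. At most it has moved a few tenths of a millimetre. I'll go to knob 1, turn it, and measure there.

Emit:
servo_tool([
  {"tx":0,"ty":0,"tz":0,"ax":0,"ay":0,"az":0,"grip":0.1},
  {"tx":0,"ty":0,"tz":44,"ax":0,"ay":0,"az":5,"grip":0.1},
  {"tx":35,"ty":-15,"tz":46,"ax":0,"ay":0,"az":15,"grip":0.1},
  {"tx":75,"ty":-35,"tz":46,"ax":0,"ay":0,"az":25,"grip":0.1},
  {"tx":115,"ty":-55,"tz":46,"ax":0,"ay":0,"az":35,"grip":0.1},
])

```text
time_s: 9.57
position: [600.1, -4.2, 115.8]
ee_rot: [[-0.998, -0.057, 0.005], [-0.057, 0.998, -0.002], [-0.004, -0.002, -1.0]]
force: [-0.2, 0.9, 1.1]
gripper_width: 38.4
```

Emit:
servo_tool([
  {"tx":40,"ty":-20,"tz":0,"ax":0,"ay":0,"az":10,"grip":0.1},
  {"tx":78,"ty":-38,"tz":0,"ax":0,"ay":0,"az":20,"grip":0.1},
  {"tx":78,"ty":-38,"tz":0,"ax":0,"ay":0,"az":29,"grip":0.1},
  {"tx":78,"ty":-38,"tz":0,"ax":0,"ay":0,"az":29,"grip":0.1},
  {"tx":78,"ty":-38,"tz":-46,"ax":0,"ay":0,"az":29,"grip":0.1},
])

```text
time_s: 10.2
position: [679.8, -39.6, 73.0]
ee_rot: [[-0.85, -0.527, 0.012], [-0.527, 0.85, 0.0], [-0.011, -0.006, -1.0]]
force: [0.7, -0.2, 0.5]
gripper_width: 38.3
```

Emit:
servo_tool([
  {"tx":0,"ty":0,"tz":0,"ax":0,"ay":0,"az":0,"grip":1},
  {"tx":0,"ty":0,"tz":0,"ax":0,"ay":0,"az":0,"grip":1},
  {"tx":0,"ty":0,"tz":0,"ax":0,"ay":0,"az":0,"grip":1},
  {"tx":0,"ty":0,"tz":0,"ax":0,"ay":0,"az":-7,"grip":1},
  {"tx":0,"ty":0,"tz":0,"ax":0,"ay":0,"az":-14,"grip":1},
])

```text
time_s: 10.82
position: [674.5, -40.3, 67.6]
ee_rot: [[-0.952, -0.306, -0.001], [-0.306, 0.952, -0.001], [0.001, -0.0, -1.0]]
force: [-0.9, -0.8, -7.0]
gripper_width: 11.8
```

```bash
python3 -c "
from h import *
st(); g=shot('wrist','w12'); st();o=meas(g,(578.7,6.6)); print(o)"
```

```text
t 10.82 p [674.5 -40.3  67.6] yaw 197.84 F [-0.9 -0.8 -7. ] M [-0.125  0.21   0.367] w 11.8
t 10.88 p [674.5 -40.3  67.6] yaw 197.7 F [-1.2 -1.5 -6.4] M [-0.148  0.169  0.195] w 11.8
cover std,n 0.71 21943 hous 0.6 8336 h0 [ 6.05373e+01 -3.00000e-04  1.30000e-03]
corner heights over housing top (start 15.4, seat 12): [15.28 15.   15.   15.28]
[(array([654.6,  80. ]), array([43., 15.]), 0.4, 1544, np.float64(138.8)), (array([675.3, -40.5]), array([45., 13.]), 18.7, 2410, np.float64(139.1)), None, (array([496.8,  49.1]), array([ 8., 23.]), 127.0, 290, np.float64(138.4))]
```

Emit:
servo_tool([
  {"tx":0,"ty":0,"tz":0,"ax":0,"ay":0,"az":-8,"grip":1},
  {"tx":0,"ty":0,"tz":0,"ax":0,"ay":0,"az":-8,"grip":1},
])

```text
time_s: 11.12
position: [674.6, -40.2, 67.6]
ee_rot: [[-0.984, -0.177, -0.001], [-0.177, 0.984, -0.001], [0.001, -0.0, -1.0]]
force: [-0.8, -0.4, -5.6]
gripper_width: 11.5
```

```bash
python3 -c "
from h import *
st(); g=shot('wrist','w13'); o=meas(g,(578.7,6.6))"
```

```text
t 11.12 p [674.6 -40.2  67.6] yaw 190.18 F [-0.8 -0.4 -5.6] M [-0.109  0.268  0.147] w 11.5
cover std,n 0.71 21574 hous 0.59 8308 h0 [ 6.05231e+01 -1.00000e-04  1.50000e-03]
corner heights over housing top (start 15.4, seat 12): [15.25 14.99 15.05 15.31]
```

Emit:
servo_tool([
  {"tx":0,"ty":0,"tz":0,"ax":0,"ay":0,"az":-8,"grip":1},
  {"tx":0,"ty":0,"tz":0,"ax":0,"ay":0,"az":-8,"grip":1},
])

```text
time_s: 11.42
position: [674.8, -40.1, 67.6]
ee_rot: [[-0.999, -0.039, -0.001], [-0.039, 0.999, -0.0], [0.001, -0.0, -1.0]]
force: [-1.6, -0.1, -6.3]
gripper_width: 11.6
```

```bash
python3 -c "
from h import *
st(); g=shot('wrist','w14'); o=meas(g,(578.7,6.6))"
```

```text
t 11.43 p [674.8 -40.1  67.6] yaw 182.22 F [-1.6 -0.1 -6.3] M [-0.039  0.257  0.085] w 11.6
cover std,n 0.74 20583 hous 0.61 8736 h0 [ 6.05033e+01 -3.00000e-04  1.20000e-03]
corner heights over housing top (start 15.4, seat 12): [15.35 14.93 15.07 15.49]
```

Corner 1 shows first signs of contact. Back to knob 3 for 10° more, then knob 1 for a small step with a look.

Emit:
servo_tool([
  {"tx":0,"ty":0,"tz":0,"ax":0,"ay":0,"az":0,"grip":0.1},
  {"tx":0,"ty":0,"tz":44,"ax":0,"ay":0,"az":0,"grip":0.1},
  {"tx":-50,"ty":25,"tz":46,"ax":0,"ay":0,"az":-10,"grip":0.1},
  {"tx":-100,"ty":50,"tz":46,"ax":0,"ay":0,"az":-20,"grip":0.1},
  {"tx":-150,"ty":75,"tz":46,"ax":0,"ay":0,"az":-30,"grip":0.1},
])

```text
time_s: 12.1
position: [526.4, 36.8, 116.2]
ee_rot: [[-0.881, 0.472, 0.007], [0.472, 0.881, 0.001], [-0.006, 0.005, -1.0]]
force: [0.1, 0.2, 0.5]
gripper_width: 38.5
```

Emit:
servo_tool([
  {"tx":-43,"ty":18,"tz":0,"ax":0,"ay":0,"az":-4,"grip":0.1},
  {"tx":-43,"ty":18,"tz":0,"ax":0,"ay":0,"az":-4,"grip":0.1},
  {"tx":-43,"ty":18,"tz":-46,"ax":0,"ay":0,"az":-4,"grip":0.1},
  {"tx":-43,"ty":18,"tz":-46,"ax":0,"ay":0,"az":-4,"grip":1},
  {"tx":-43,"ty":18,"tz":-46,"ax":0,"ay":0,"az":-4,"grip":1},
])

```text
time_s: 12.72
position: [483.4, 53.2, 68.5]
ee_rot: [[-0.849, 0.529, 0.002], [0.529, 0.849, 0.001], [-0.001, 0.002, -1.0]]
force: [-0.2, 1.4, -4.0]
gripper_width: 11.5
```

Emit:
servo_tool([
  {"tx":0,"ty":0,"tz":0,"ax":0,"ay":0,"az":0,"grip":1},
  {"tx":0,"ty":0,"tz":0,"ax":0,"ay":0,"az":-5,"grip":1},
  {"tx":0,"ty":0,"tz":0,"ax":0,"ay":0,"az":-10,"grip":1},
  {"tx":0,"ty":0,"tz":0,"ax":0,"ay":0,"az":-10,"grip":1},
  {"tx":0,"ty":0,"tz":0,"ax":0,"ay":0,"az":-10,"grip":0.1},
])

```text
time_s: 13.35
position: [483.2, 52.9, 68.5]
ee_rot: [[-0.744, 0.668, 0.002], [0.668, 0.744, 0.0], [-0.001, 0.002, -1.0]]
force: [-0.4, 0.0, -0.0]
gripper_width: 28.3
```

Emit:
servo_tool([
  {"tx":0,"ty":0,"tz":45,"ax":0,"ay":0,"az":0,"grip":0.1},
  {"tx":45,"ty":-22,"tz":46,"ax":0,"ay":0,"az":10,"grip":0.1},
  {"tx":95,"ty":-45,"tz":46,"ax":0,"ay":0,"az":20,"grip":0.1},
  {"tx":145,"ty":-70,"tz":46,"ax":0,"ay":0,"az":30,"grip":0.1},
  {"tx":193,"ty":-93,"tz":46,"ax":0,"ay":0,"az":40,"grip":0.1},
])

```text
time_s: 13.98
position: [677.5, -41.9, 114.5]
ee_rot: [[-1.0, 0.03, 0.002], [0.03, 1.0, 0.0], [-0.002, 0.0, -1.0]]
force: [1.9, 0.9, 1.1]
gripper_width: 38.5
```

```bash
python3 -c "
from h import *
st(); g=shot('wrist','w15'); o=meas(g,(578.7,6.6)); print([x and (x[0],x[2]) for x in o])"
```

```text
t 13.97 p [677.5 -41.9 114.5] yaw 178.28 F [1.9 0.9 1.1] M [ 0.024 -0.089  0.006] w 38.5
cover std,n 0.76 15432 hous 0.64 6621 h0 [ 6.05142e+01 -2.00000e-04  1.30000e-03]
corner heights over housing top (start 15.4, seat 12): [15.32 14.95 15.03 15.4 ]
[(array([654.8,  80.7]), 0.9), (array([674.3, -40.8]), 2.9), None, None]
```

Emit:
servo_tool([
  {"tx":-1,"ty":0,"tz":0,"ax":0,"ay":0,"az":4,"grip":0.1},
  {"tx":-1,"ty":0,"tz":-46,"ax":0,"ay":0,"az":4,"grip":0.1},
  {"tx":-1,"ty":0,"tz":-46,"ax":0,"ay":0,"az":4,"grip":1},
  {"tx":-1,"ty":0,"tz":-46,"ax":0,"ay":0,"az":4,"grip":1},
  {"tx":-1,"ty":0,"tz":-46,"ax":0,"ay":0,"az":4,"grip":1},
])

```text
time_s: 14.65
position: [673.2, -40.4, 67.0]
ee_rot: [[-0.999, -0.036, -0.002], [-0.036, 0.999, -0.0], [0.002, -0.0, -1.0]]
force: [-0.3, -0.2, -8.6]
gripper_width: 11.6
```

Emit:
servo_tool([
  {"tx":0,"ty":0,"tz":0,"ax":0,"ay":0,"az":-5,"grip":1},
  {"tx":0,"ty":0,"tz":0,"ax":0,"ay":0,"az":-5,"grip":1},
])

```text
time_s: 14.9
position: [673.3, -40.2, 67.1]
ee_rot: [[-0.999, 0.05, -0.002], [0.05, 0.999, -0.0], [0.002, -0.001, -1.0]]
force: [0.5, 0.9, -9.9]
gripper_width: 11.6
```

```bash
python3 -c "
from h import *
st(); g=shot('wrist','w16'); o=meas(g,(578.7,6.6)); print([x and (x[0],x[2]) for x in o])"
```

```text
t 14.9 p [673.3 -40.2  67.1] yaw 177.11 F [ 0.5  0.9 -9.9] M [0.076 0.174 0.175] w 11.6
cover std,n 0.74 20387 hous 0.62 8919 h0 [6.04793e+01 1.00000e-04 1.20000e-03]
corner heights over housing top (start 15.4, seat 12): [15.31 14.87 15.17 15.61]
[(array([655.1,  80.5]), 0.5), (array([674.4, -41. ]), 177.8), None, None]
```

Knob 1 is now in contact: the cover is starting to rotate about the 0–2 diagonal by about 0.2 mm. Knob 3 gets its next step.

Emit:
servo_tool([
  {"tx":0,"ty":0,"tz":0,"ax":0,"ay":0,"az":0,"grip":0.1},
  {"tx":0,"ty":0,"tz":44,"ax":0,"ay":0,"az":0,"grip":0.1},
  {"tx":-50,"ty":25,"tz":46,"ax":0,"ay":0,"az":-10,"grip":0.1},
  {"tx":-100,"ty":50,"tz":46,"ax":0,"ay":0,"az":-20,"grip":0.1},
  {"tx":-150,"ty":75,"tz":46,"ax":0,"ay":0,"az":-30,"grip":0.1},
])

```text
time_s: 15.58
position: [525.7, 36.7, 116.9]
ee_rot: [[-0.836, 0.548, 0.008], [0.549, 0.836, 0.001], [-0.006, 0.005, -1.0]]
force: [0.3, -0.5, 1.9]
gripper_width: 38.2
```

Emit:
servo_tool([
  {"tx":-41,"ty":18,"tz":0,"ax":0,"ay":0,"az":-9,"grip":0.1},
  {"tx":-41,"ty":18,"tz":0,"ax":0,"ay":0,"az":-9,"grip":0.1},
  {"tx":-41,"ty":18,"tz":-46,"ax":0,"ay":0,"az":-9,"grip":0.1},
  {"tx":-41,"ty":18,"tz":-46,"ax":0,"ay":0,"az":-9,"grip":1},
  {"tx":-41,"ty":18,"tz":-46,"ax":0,"ay":0,"az":-9,"grip":1},
])

```text
time_s: 16.2
position: [484.5, 52.7, 68.7]
ee_rot: [[-0.744, 0.668, 0.002], [0.668, 0.744, 0.0], [-0.001, 0.001, -1.0]]
force: [-0.9, -0.0, -2.7]
gripper_width: 11.2
```

Emit:
servo_tool([
  {"tx":0,"ty":0,"tz":0,"ax":0,"ay":0,"az":0,"grip":1},
  {"tx":0,"ty":0,"tz":0,"ax":0,"ay":0,"az":-5,"grip":1},
  {"tx":0,"ty":0,"tz":0,"ax":0,"ay":0,"az":-10,"grip":1},
  {"tx":0,"ty":0,"tz":0,"ax":0,"ay":0,"az":-10,"grip":1},
])

```text
time_s: 16.7
position: [484.2, 52.7, 68.7]
ee_rot: [[-0.617, 0.787, 0.002], [0.787, 0.617, -0.0], [-0.002, 0.001, -1.0]]
force: [-0.1, -0.4, 0.9]
gripper_width: 11.2
```

```bash
python3 -c "
from h import *
st(); g=shot('wrist','w17'); o=meas(g,(578.7,6.6)); print([x and (x[0],x[2]) for x in o])"
```

```text
t 16.7 p [484.2  52.7  68.7] yaw 128.09 F [-0.1 -0.4  0.9] M [-0.171  0.138  0.136] w 11.2
cover std,n 0.99 2707 hous 0.57 2975 h0 [ 6.03917e+01  3.00000e-04 -3.00000e-04]
corner heights over housing top (start 15.4, seat 12): [15.71 15.07 14.55 15.19]
[(array([660.5,  82. ]), 176.1), None, None, (array([481.1,  55. ]), 129.0)]
```

Emit:
servo_tool([
  {"tx":0,"ty":0,"tz":0,"ax":0,"ay":0,"az":0,"grip":0.1},
  {"tx":0,"ty":0,"tz":44,"ax":0,"ay":0,"az":2,"grip":0.1},
  {"tx":45,"ty":8,"tz":46,"ax":0,"ay":0,"az":12,"grip":0.1},
  {"tx":90,"ty":16,"tz":46,"ax":0,"ay":0,"az":22,"grip":0.1},
  {"tx":135,"ty":24,"tz":46,"ax":0,"ay":0,"az":32,"grip":0.1},
])

```text
time_s: 17.38
position: [620.4, 77.1, 114.4]
ee_rot: [[-0.942, 0.337, 0.002], [0.337, 0.942, 0.001], [-0.002, 0.002, -1.0]]
force: [0.8, 0.2, 1.0]
gripper_width: 38.1
```

Emit:
servo_tool([
  {"tx":36,"ty":5,"tz":0,"ax":0,"ay":0,"az":10,"grip":0.1},
  {"tx":36,"ty":5,"tz":0,"ax":0,"ay":0,"az":20,"grip":0.1},
  {"tx":36,"ty":5,"tz":0,"ax":0,"ay":0,"az":20,"grip":0.1},
  {"tx":36,"ty":5,"tz":-46,"ax":0,"ay":0,"az":20,"grip":0.1},
  {"tx":36,"ty":5,"tz":-46,"ax":0,"ay":0,"az":20,"grip":1},
])

```text
time_s: 18.0
position: [650.6, 80.2, 64.0]
ee_rot: [[-1.0, 0.002, -0.008], [0.002, 1.0, -0.002], [0.008, -0.002, -1.0]]
force: [-0.0, -0.0, -0.4]
gripper_width: 21.4
```

Emit:
servo_tool([
  {"tx":0,"ty":0,"tz":0,"ax":0,"ay":0,"az":0,"grip":1},
  {"tx":0,"ty":0,"tz":0,"ax":0,"ay":0,"az":0,"grip":1},
])

```text
time_s: 18.25
position: [652.9, 82.0, 67.0]
ee_rot: [[-1.0, -0.001, -0.002], [-0.001, 1.0, -0.0], [0.002, -0.0, -1.0]]
force: [-0.5, 0.7, -9.2]
gripper_width: 11.7
```

```bash
python3 -c "
from h import *
st(); g=shot('wrist','w18'); o=meas(g,(578.7,6.6)); print([x and (x[0],x[2]) for x in o])"
```

```text
t 18.25 p [652.9  82.   67. ] yaw 180.05 F [-0.5  0.7 -9.2] M [0.14  0.202 0.201] w 11.7
cover std,n 0.8 22090 hous 0.61 8518 h0 [ 6.03744e+01 -3.00000e-04  1.00000e-03]
corner heights over housing top (start 15.4, seat 12): [15.39 15.19 14.87 15.06]
[(array([654.4,  87.8]), 0.8), (array([674.1, -40. ]), 179.1), (array([507.8, -83.6]), 77.4), None]
```

Against knob 0's earlier view, the state is now about [-0.4, -0.1, -0.4, -0.75], so knob 3 is in contact too and slightly ahead. Knobs 0 and 2 get 10° each.

Emit:
servo_tool([
  {"tx":0,"ty":0,"tz":0,"ax":0,"ay":0,"az":-5,"grip":1},
  {"tx":0,"ty":0,"tz":0,"ax":0,"ay":0,"az":-10,"grip":1},
])

```text
time_s: 18.55
position: [653.1, 82.4, 67.0]
ee_rot: [[-0.985, 0.175, -0.002], [0.175, 0.985, 0.0], [0.002, 0.0, -1.0]]
force: [-0.5, 1.0, -9.1]
gripper_width: 11.3
```

```bash
python3 -c "
from h import *
st(); g=shot('wrist','w19'); o=meas(g,(578.7,6.6))"
```

```text
t 18.55 p [653.1  82.4  67. ] yaw 169.93 F [-0.5  1.  -9.1] M [0.245 0.232 0.415] w 11.3
cover std,n 0.78 20795 hous 0.63 10030 h0 [ 6.03556e+01 -1.00000e-04  1.20000e-03]
corner heights over housing top (start 15.4, seat 12): [14.79 14.69 14.91 15.02]
```

Emit:
servo_tool([
  {"tx":0,"ty":0,"tz":0,"ax":0,"ay":0,"az":0,"grip":0.1},
  {"tx":0,"ty":0,"tz":44,"ax":0,"ay":0,"az":0,"grip":0.1},
  {"tx":-40,"ty":-40,"tz":46,"ax":0,"ay":0,"az":-10,"grip":0.1},
  {"tx":-80,"ty":-80,"tz":46,"ax":0,"ay":0,"az":-20,"grip":0.1},
  {"tx":-120,"ty":-120,"tz":46,"ax":0,"ay":0,"az":-30,"grip":0.1},
])

```text
time_s: 19.23
position: [536.0, -39.7, 116.8]
ee_rot: [[-0.763, 0.646, 0.008], [0.646, 0.763, -0.002], [-0.007, 0.004, -1.0]]
force: [1.0, -0.8, -0.1]
gripper_width: 38.1
```

Emit:
servo_tool([
  {"tx":-32,"ty":-30,"tz":0,"ax":0,"ay":0,"az":-10,"grip":0.1},
  {"tx":-32,"ty":-30,"tz":0,"ax":0,"ay":0,"az":-12,"grip":0.1},
  {"tx":-32,"ty":-30,"tz":-46,"ax":0,"ay":0,"az":-12,"grip":0.1},
  {"tx":-32,"ty":-30,"tz":-46,"ax":0,"ay":0,"az":-12,"grip":1},
  {"tx":-32,"ty":-30,"tz":-46,"ax":0,"ay":0,"az":-12,"grip":1},
])

```text
time_s: 19.85
position: [502.8, -67.7, 68.7]
ee_rot: [[-0.618, 0.786, 0.001], [0.786, 0.618, -0.0], [-0.001, 0.0, -1.0]]
force: [-1.2, -1.3, -2.1]
gripper_width: 11.4
```

Emit:
servo_tool([
  {"tx":0,"ty":0,"tz":0,"ax":0,"ay":0,"az":0,"grip":1},
  {"tx":0,"ty":0,"tz":0,"ax":0,"ay":0,"az":-5,"grip":1},
  {"tx":0,"ty":0,"tz":0,"ax":0,"ay":0,"az":-10,"grip":1},
])

```text
time_s: 20.23
position: [502.8, -67.9, 68.6]
ee_rot: [[-0.469, 0.883, 0.001], [0.883, 0.469, -0.0], [-0.001, 0.001, -1.0]]
force: [-1.3, -0.4, -0.7]
gripper_width: 11.9
```

```bash
python3 -c "
from h import *
st(); g=shot('wrist','w20'); o=meas(g,(578.7,6.6))"
```

```text
t 20.23 p [502.8 -67.9  68.6] yaw 117.98 F [-1.3 -0.4 -0.7] M [-0.056  0.298  0.337] w 11.9
cover std,n 0.7 17549 hous 0.62 11103 h0 [ 6.04352e+01 -1.00000e-04  1.10000e-03]
corner heights over housing top (start 15.4, seat 12): [14.76 14.42 14.36 14.7 ]
```

The cover is level at about -1.0 mm on every corner. From here the cycle is 3→1→0→2, which needs the least wrist turning. Knobs 3 and 1 get 12° and 13°.

Emit:
servo_tool([
  {"tx":0,"ty":0,"tz":0,"ax":0,"ay":0,"az":0,"grip":0.1},
  {"tx":0,"ty":0,"tz":44,"ax":0,"ay":0,"az":0,"grip":0.1},
  {"tx":-10,"ty":60,"tz":44,"ax":0,"ay":0,"az":5,"grip":0.1},
  {"tx":-21,"ty":121,"tz":44,"ax":0,"ay":0,"az":10,"grip":0.1},
  {"tx":-21,"ty":121,"tz":44,"ax":0,"ay":0,"az":10,"grip":0.1},
])

```text
time_s: 20.9
position: [481.3, 60.6, 113.4]
ee_rot: [[-0.626, 0.78, 0.004], [0.78, 0.626, 0.004], [0.001, 0.006, -1.0]]
force: [0.7, -1.0, -0.1]
gripper_width: 38.5
```

Emit:
servo_tool([
  {"tx":0,"ty":0,"tz":-46,"ax":0,"ay":0,"az":0,"grip":0.1},
  {"tx":0,"ty":0,"tz":-46,"ax":0,"ay":0,"az":0,"grip":1},
  {"tx":0,"ty":0,"tz":-46,"ax":0,"ay":0,"az":0,"grip":1},
  {"tx":0,"ty":0,"tz":-46,"ax":0,"ay":0,"az":-6,"grip":1},
  {"tx":0,"ty":0,"tz":-46,"ax":0,"ay":0,"az":-12,"grip":1},
])

```text
time_s: 21.52
position: [482.0, 53.3, 65.9]
ee_rot: [[-0.437, 0.9, 0.002], [0.9, 0.437, 0.001], [0.0, 0.002, -1.0]]
force: [2.5, 0.9, -11.9]
gripper_width: 11.8
```

```bash
python3 -c "
from h import *
st(); g=shot('wrist','w21'); o=meas(g,(578.7,6.6)); print([x and (x[0],x[2]) for x in o])"
```

```text
t 21.52 p [482.   53.3  65.9] yaw 115.91 F [  2.5   0.9 -11.9] M [ 0.416 -0.535  0.333] w 11.8
cover std,n 1.03 4931 hous 0.57 2827 h0 [ 6.02844e+01 -1.00000e-04  1.00000e-03]
corner heights over housing top (start 15.4, seat 12): [14.96 13.54 13.42 14.84]
[(array([653.5,  81.7]), 170.9), None, None, (array([480.7,  54.1]), 116.9)]
```

Emit:
servo_tool([
  {"tx":0,"ty":0,"tz":0,"ax":0,"ay":0,"az":0,"grip":0.1},
  {"tx":0,"ty":0,"tz":44,"ax":0,"ay":0,"az":10,"grip":0.1},
  {"tx":50,"ty":-25,"tz":46,"ax":0,"ay":0,"az":20,"grip":0.1},
  {"tx":100,"ty":-50,"tz":46,"ax":0,"ay":0,"az":30,"grip":0.1},
  {"tx":150,"ty":-75,"tz":46,"ax":0,"ay":0,"az":40,"grip":0.1},
])

```text
time_s: 22.2
position: [633.7, -24.2, 114.1]
ee_rot: [[-0.916, 0.402, 0.004], [0.402, 0.916, -0.001], [-0.004, 0.0, -1.0]]
force: [0.7, 1.0, 0.4]
gripper_width: 38.6
```

Emit:
servo_tool([
  {"tx":42,"ty":-18,"tz":0,"ax":0,"ay":0,"az":10,"grip":0.1},
  {"tx":42,"ty":-18,"tz":0,"ax":0,"ay":0,"az":20,"grip":0.1},
  {"tx":42,"ty":-18,"tz":-46,"ax":0,"ay":0,"az":21,"grip":0.1},
  {"tx":42,"ty":-18,"tz":-46,"ax":0,"ay":0,"az":21,"grip":1},
  {"tx":42,"ty":-18,"tz":-46,"ax":0,"ay":0,"az":21,"grip":1},
])

```text
time_s: 22.82
position: [672.3, -40.0, 65.7]
ee_rot: [[-0.999, 0.051, -0.002], [0.051, 0.999, 0.0], [0.002, 0.0, -1.0]]
force: [-0.1, -0.0, -6.1]
gripper_width: 11.2
```

Emit:
servo_tool([
  {"tx":0,"ty":0,"tz":0,"ax":0,"ay":0,"az":0,"grip":1},
  {"tx":0,"ty":0,"tz":0,"ax":0,"ay":0,"az":-7,"grip":1},
  {"tx":0,"ty":0,"tz":0,"ax":0,"ay":0,"az":-13,"grip":1},
])

```text
time_s: 23.2
position: [672.6, -39.6, 65.7]
ee_rot: [[-0.961, 0.277, -0.001], [0.277, 0.961, 0.0], [0.001, -0.0, -1.0]]
force: [-1.2, 2.2, -7.9]
gripper_width: 11.6
```

```bash
python3 -c "
from h import *
st(); g=shot('wrist','w22'); o=meas(g,(578.7,6.6)); print([x and (x[0],x[2]) for x in o])"
```

```text
t 23.2 p [672.6 -39.6  65.7] yaw 163.92 F [-1.2  2.2 -7.9] M [0.267 0.148 0.378] w 11.6
cover std,n 0.73 19512 hous 0.6 9265 h0 [ 6.04672e+01 -0.00000e+00  1.20000e-03]
corner heights over housing top (start 15.4, seat 12): [14.61 14.5  14.45 14.56]
[(array([654.5,  80.9]), 170.6), (array([674.5, -40.7]), 165.1), None, None]
```

Emit:
servo_tool([
  {"tx":0,"ty":0,"tz":0,"ax":0,"ay":0,"az":-6,"grip":1},
])

```text
time_s: 23.38
position: [672.6, -39.3, 65.7]
ee_rot: [[-0.927, 0.374, -0.001], [0.374, 0.927, 0.001], [0.001, 0.0, -1.0]]
force: [0.4, 2.0, -7.9]
gripper_width: 11.7
```

```bash
python3 -c "
from h import *
st(); g=shot('wrist','w23'); st(); o=meas(g,(578.7,6.6))
g=shot('wrist','w23b'); o=meas(g,(578.7,6.6),9.1)"
```

```text
t 23.38 p [672.6 -39.3  65.7] yaw 158.04 F [ 0.4  2.  -7.9] M [0.272 0.217 0.4  ] w 11.7
t 23.43 p [672.6 -39.3  65.7] yaw 157.9 F [-0.1  0.8 -8.3] M [0.32  0.145 0.301] w 11.6
cover std,n 0.71 19458 hous 0.61 9309 h0 [ 6.04735e+01 -1.00000e-04  1.30000e-03]
corner heights over housing top (start 15.4, seat 12): [14.43 14.17 14.19 14.45]
cover std,n 0.71 19448 hous 0.6 9280 h0 [6.04616e+01 1.00000e-04 1.50000e-03]
corner heights over housing top (start 15.4, seat 12): [14.37 14.15 14.2  14.42]
```

Knob 1 is now truly engaged. Corrected for the view, the cover is level at about -1.25 mm. Knobs 0 and 2 get 11° each.

Emit:
servo_tool([
  {"tx":0,"ty":0,"tz":0,"ax":0,"ay":0,"az":0,"grip":0.1},
  {"tx":0,"ty":0,"tz":46,"ax":0,"ay":0,"az":0,"grip":0.1},
  {"tx":-8,"ty":60,"tz":46,"ax":0,"ay":0,"az":6,"grip":0.1},
  {"tx":-17,"ty":121,"tz":46,"ax":0,"ay":0,"az":12,"grip":0.1},
  {"tx":-17,"ty":121,"tz":46,"ax":0,"ay":0,"az":12,"grip":0.1},
])

```text
time_s: 24.1
position: [656.0, 91.2, 115.5]
ee_rot: [[-0.987, 0.16, 0.005], [0.16, 0.987, 0.008], [-0.004, 0.008, -1.0]]
force: [0.1, 0.1, 0.3]
gripper_width: 38.4
```

Emit:
servo_tool([
  {"tx":0,"ty":0,"tz":-46,"ax":0,"ay":0,"az":0,"grip":0.1},
  {"tx":0,"ty":0,"tz":-46,"ax":0,"ay":0,"az":0,"grip":1},
  {"tx":0,"ty":0,"tz":-46,"ax":0,"ay":0,"az":0,"grip":1},
  {"tx":0,"ty":0,"tz":-46,"ax":0,"ay":0,"az":-6,"grip":1},
  {"tx":0,"ty":0,"tz":-46,"ax":0,"ay":0,"az":-11,"grip":1},
])

```text
time_s: 24.72
position: [656.1, 81.8, 65.9]
ee_rot: [[-0.933, 0.359, 0.0], [0.359, 0.933, 0.002], [0.0, 0.001, -1.0]]
force: [-0.2, 3.0, -7.5]
gripper_width: 11.8
```

```bash
python3 -c "
from h import *
st(); g=shot('wrist','w24'); o=meas(g,(578.7,6.6)); print([x and (x[0],x[2]) for x in o])"
```

```text
t 24.73 p [656.1  81.8  65.9] yaw 158.97 F [-0.2  3.  -7.5] M [ 0.492 -0.092  0.371] w 11.8
cover std,n 0.78 19427 hous 0.62 9524 h0 [ 6.03477e+01 -2.00000e-04  1.00000e-03]
corner heights over housing top (start 15.4, seat 12): [14.07 14.03 14.25 14.28]
[(array([654.4,  81.3]), 159.9), (array([653.9, -33.5]), 74.9), (array([505.1, -62.3]), 124.3), (array([495.1,  38.5]), 78.5)]
```

Emit:
servo_tool([
  {"tx":0,"ty":0,"tz":0,"ax":0,"ay":0,"az":0,"grip":0.1},
  {"tx":0,"ty":0,"tz":44,"ax":0,"ay":0,"az":0,"grip":0.1},
  {"tx":-40,"ty":-40,"tz":46,"ax":0,"ay":0,"az":-10,"grip":0.1},
  {"tx":-80,"ty":-80,"tz":46,"ax":0,"ay":0,"az":-20,"grip":0.1},
  {"tx":-120,"ty":-120,"tz":46,"ax":0,"ay":0,"az":-30,"grip":0.1},
])

```text
time_s: 25.4
position: [537.0, -41.5, 114.3]
ee_rot: [[-0.625, 0.78, 0.006], [0.78, 0.625, -0.002], [-0.005, 0.003, -1.0]]
force: [0.5, -0.9, -0.2]
gripper_width: 38.7
```

Emit:
servo_tool([
  {"tx":-33,"ty":-30,"tz":0,"ax":0,"ay":0,"az":-10,"grip":0.1},
  {"tx":-33,"ty":-30,"tz":0,"ax":0,"ay":0,"az":-11,"grip":0.1},
  {"tx":-33,"ty":-30,"tz":-46,"ax":0,"ay":0,"az":-11,"grip":0.1},
  {"tx":-33,"ty":-30,"tz":-46,"ax":0,"ay":0,"az":-11,"grip":1},
  {"tx":-33,"ty":-30,"tz":-46,"ax":0,"ay":0,"az":-11,"grip":1},
])

```text
time_s: 26.02
position: [502.7, -69.1, 66.4]
ee_rot: [[-0.472, 0.882, -0.002], [0.882, 0.472, -0.001], [0.0, -0.002, -1.0]]
force: [-1.9, -0.1, -2.7]
gripper_width: 11.4
```

Emit:
servo_tool([
  {"tx":0,"ty":0,"tz":0,"ax":0,"ay":0,"az":0,"grip":1},
  {"tx":0,"ty":0,"tz":0,"ax":0,"ay":0,"az":-6,"grip":1},
  {"tx":0,"ty":0,"tz":0,"ax":0,"ay":0,"az":-11,"grip":1},
])

```text
time_s: 26.4
position: [502.7, -69.3, 66.3]
ee_rot: [[-0.292, 0.957, -0.001], [0.957, 0.292, -0.001], [-0.001, -0.001, -1.0]]
force: [-3.7, -1.0, -0.3]
gripper_width: 11.5
```

```bash
python3 -c "
from h import *
st(); g=shot('wrist','w25'); o=meas(g,(578.7,6.6)); print([x and (x[0],x[2]) for x in o])"
```

```text
t 26.4 p [502.7 -69.3  66.3] yaw 106.96 F [-3.7 -1.  -0.3] M [-0.202  0.834  0.327] w 11.5
cover std,n 0.71 19341 hous 0.62 12664 h0 [ 6.04417e+01 -2.00000e-04  1.00000e-03]
corner heights over housing top (start 15.4, seat 12): [14.07 13.72 13.68 14.03]
[(array([648.2,  77.7]), 148.3), (array([672.8, -40.5]), 157.6), (array([501.5, -67.8]), 108.3), (array([487.8,  39.6]), 152.8)]
```

The cover is level at -1.7 mm. Knobs 3 and 1 get 13° each.

Emit:
servo_tool([
  {"tx":0,"ty":0,"tz":0,"ax":0,"ay":0,"az":0,"grip":0.1},
  {"tx":0,"ty":0,"tz":46,"ax":0,"ay":0,"az":0,"grip":0.1},
  {"tx":-10,"ty":60,"tz":46,"ax":0,"ay":0,"az":5,"grip":0.1},
  {"tx":-21,"ty":122,"tz":46,"ax":0,"ay":0,"az":9,"grip":0.1},
  {"tx":-21,"ty":122,"tz":46,"ax":0,"ay":0,"az":9,"grip":0.1},
])

```text
time_s: 27.08
position: [483.1, 61.1, 113.8]
ee_rot: [[-0.451, 0.893, 0.006], [0.893, 0.451, 0.005], [0.002, 0.008, -1.0]]
force: [1.0, 0.3, 0.5]
gripper_width: 38.3
```

Emit:
servo_tool([
  {"tx":0,"ty":0,"tz":-46,"ax":0,"ay":0,"az":0,"grip":0.1},
  {"tx":0,"ty":0,"tz":-46,"ax":0,"ay":0,"az":0,"grip":1},
  {"tx":0,"ty":0,"tz":-46,"ax":0,"ay":0,"az":0,"grip":1},
  {"tx":0,"ty":0,"tz":-46,"ax":0,"ay":0,"az":-7,"grip":1},
  {"tx":0,"ty":0,"tz":-46,"ax":0,"ay":0,"az":-13,"grip":1},
])

```text
time_s: 27.7
position: [482.3, 52.5, 65.9]
ee_rot: [[-0.223, 0.975, 0.0], [0.975, 0.223, -0.0], [-0.0, 0.0, -1.0]]
force: [-0.4, 0.5, -7.2]
gripper_width: 12.0
```

```bash
python3 -c "
from h import *
st(); g=shot('wrist','w26'); o=meas(g,(578.7,6.6)); print([x and (x[0],x[2]) for x in o])"
```

```text
t 27.7 p [482.3  52.5  65.9] yaw 102.88 F [-0.4  0.5 -7.2] M [0.015 0.066 0.385] w 12.0
cover std,n 0.95 6929 hous 0.57 4424 h0 [6.02625e+01 3.00000e-04 1.50000e-03]
corner heights over housing top (start 15.4, seat 12): [14.4  12.86 12.22 13.76]
[(array([653.6,  81.9]), 158.9), (array([675.7, -34.4]), 160.2), None, (array([481.2,  54.6]), 104.0)]
```

Emit:
servo_tool([
  {"tx":0,"ty":0,"tz":0,"ax":0,"ay":0,"az":0,"grip":0.1},
  {"tx":0,"ty":0,"tz":44,"ax":0,"ay":0,"az":9,"grip":0.1},
  {"tx":50,"ty":-25,"tz":46,"ax":0,"ay":0,"az":19,"grip":0.1},
  {"tx":100,"ty":-50,"tz":46,"ax":0,"ay":0,"az":29,"grip":0.1},
  {"tx":150,"ty":-75,"tz":46,"ax":0,"ay":0,"az":39,"grip":0.1},
])

```text
time_s: 28.38
position: [635.5, -23.5, 114.2]
ee_rot: [[-0.792, 0.611, 0.005], [0.611, 0.792, 0.0], [-0.004, 0.003, -1.0]]
force: [0.2, 1.4, -0.6]
gripper_width: 38.3
```

Emit:
servo_tool([
  {"tx":42,"ty":-18,"tz":0,"ax":0,"ay":0,"az":10,"grip":0.1},
  {"tx":42,"ty":-18,"tz":0,"ax":0,"ay":0,"az":16,"grip":0.1},
  {"tx":42,"ty":-18,"tz":-46,"ax":0,"ay":0,"az":16,"grip":0.1},
  {"tx":42,"ty":-18,"tz":-46,"ax":0,"ay":0,"az":16,"grip":1},
  {"tx":42,"ty":-18,"tz":-46,"ax":0,"ay":0,"az":16,"grip":1},
])

```text
time_s: 29.0
position: [673.9, -39.6, 65.7]
ee_rot: [[-0.928, 0.373, -0.001], [0.373, 0.928, 0.001], [0.001, 0.001, -1.0]]
force: [-0.8, 0.4, -6.7]
gripper_width: 11.8
```

Emit:
servo_tool([
  {"tx":0,"ty":0,"tz":0,"ax":0,"ay":0,"az":0,"grip":1},
  {"tx":0,"ty":0,"tz":0,"ax":0,"ay":0,"az":-7,"grip":1},
  {"tx":0,"ty":0,"tz":0,"ax":0,"ay":0,"az":-13,"grip":1},
])

```text
time_s: 29.38
position: [674.0, -39.5, 65.7]
ee_rot: [[-0.818, 0.575, -0.0], [0.575, 0.818, 0.001], [0.0, 0.0, -1.0]]
force: [0.4, 0.4, -8.8]
gripper_width: 11.8
```

```bash
python3 -c "
from h import *
st(); g=shot('wrist','w27'); o=meas(g,(578.7,6.6)); print([x and (x[0],x[2]) for x in o])"
```

```text
t 29.38 p [674.  -39.5  65.7] yaw 144.93 F [ 0.4  0.4 -8.8] M [ 0.257 -0.064  0.412] w 11.8
cover std,n 0.68 19094 hous 0.62 10156 h0 [ 6.04819e+01 -3.00000e-04  1.40000e-03]
corner heights over housing top (start 15.4, seat 12): [13.47 13.46 13.31 13.32]
[(array([654.9,  81.1]), 159.8), (array([677.7, -34.9]), 146.1), (array([502.8, -69.6]), 106.0), None]
```

Level within about ±0.2 mm at -2.15. Knobs 0 and 2 get 13° each.

Emit:
servo_tool([
  {"tx":0,"ty":0,"tz":0,"ax":0,"ay":0,"az":0,"grip":0.1},
  {"tx":0,"ty":0,"tz":46,"ax":0,"ay":0,"az":0,"grip":0.1},
  {"tx":-9,"ty":60,"tz":46,"ax":0,"ay":0,"az":7,"grip":0.1},
  {"tx":-19,"ty":121,"tz":46,"ax":0,"ay":0,"az":14,"grip":0.1},
  {"tx":-19,"ty":121,"tz":46,"ax":0,"ay":0,"az":14,"grip":0.1},
])

```text
time_s: 30.05
position: [654.5, 91.4, 115.5]
ee_rot: [[-0.939, 0.345, 0.004], [0.345, 0.939, 0.008], [-0.002, 0.009, -1.0]]
force: [-0.3, -0.5, -0.3]
gripper_width: 38.2
```

Emit:
servo_tool([
  {"tx":0,"ty":0,"tz":-46,"ax":0,"ay":0,"az":0,"grip":0.1},
  {"tx":0,"ty":0,"tz":-46,"ax":0,"ay":0,"az":0,"grip":1},
  {"tx":0,"ty":0,"tz":-46,"ax":0,"ay":0,"az":0,"grip":1},
  {"tx":0,"ty":0,"tz":-46,"ax":0,"ay":0,"az":-7,"grip":1},
  {"tx":0,"ty":0,"tz":-46,"ax":0,"ay":0,"az":-13,"grip":1},
])

```text
time_s: 30.68
position: [655.4, 82.0, 66.1]
ee_rot: [[-0.828, 0.56, 0.001], [0.56, 0.828, 0.002], [0.0, 0.002, -1.0]]
force: [0.9, 3.9, -9.4]
gripper_width: 11.7
```

```bash
python3 -c "
from h import *
st(); g=shot('wrist','w28'); o=meas(g,(578.7,6.6)); print([x and (x[0],x[2]) for x in o])"
```

```text
t 30.68 p [655.4  82.   66.1] yaw 145.94 F [ 0.9  3.9 -9.4] M [ 0.508 -0.252  0.384] w 11.7
cover std,n 0.77 17474 hous 0.63 7311 h0 [ 6.03382e+01 -1.00000e-04  1.00000e-03]
corner heights over housing top (start 15.4, seat 12): [13.2  13.2  13.47 13.47]
[(array([653.9,  81.9]), 146.8), None, (array([505.8, -64.7]), 113.4), (array([483.1,  50.9]), 101.2)]
```

Emit:
servo_tool([
  {"tx":0,"ty":0,"tz":0,"ax":0,"ay":0,"az":0,"grip":0.1},
  {"tx":0,"ty":0,"tz":44,"ax":0,"ay":0,"az":0,"grip":0.1},
  {"tx":-40,"ty":-40,"tz":46,"ax":0,"ay":0,"az":-10,"grip":0.1},
  {"tx":-80,"ty":-80,"tz":46,"ax":0,"ay":0,"az":-20,"grip":0.1},
  {"tx":-120,"ty":-120,"tz":46,"ax":0,"ay":0,"az":-30,"grip":0.1},
])

```text
time_s: 31.35
position: [535.6, -41.6, 114.2]
ee_rot: [[-0.434, 0.901, 0.005], [0.901, 0.434, -0.002], [-0.004, 0.003, -1.0]]
force: [0.7, -0.8, 0.2]
gripper_width: 38.3
```

Emit:
servo_tool([
  {"tx":-34,"ty":-30,"tz":0,"ax":0,"ay":0,"az":-9,"grip":0.1},
  {"tx":-34,"ty":-30,"tz":0,"ax":0,"ay":0,"az":-9,"grip":0.1},
  {"tx":-34,"ty":-30,"tz":-46,"ax":0,"ay":0,"az":-9,"grip":0.1},
  {"tx":-34,"ty":-30,"tz":-46,"ax":0,"ay":0,"az":-9,"grip":1},
  {"tx":-34,"ty":-30,"tz":-46,"ax":0,"ay":0,"az":-9,"grip":1},
])

```text
time_s: 31.98
position: [501.9, -68.5, 66.4]
ee_rot: [[-0.295, 0.955, 0.001], [0.955, 0.295, 0.0], [0.0, 0.001, -1.0]]
force: [-0.6, 0.0, -3.5]
gripper_width: 11.9
```

Emit:
servo_tool([
  {"tx":0,"ty":0,"tz":0,"ax":0,"ay":0,"az":0,"grip":1},
  {"tx":0,"ty":0,"tz":0,"ax":0,"ay":0,"az":-7,"grip":1},
  {"tx":0,"ty":0,"tz":0,"ax":0,"ay":0,"az":-13,"grip":1},
])

```text
time_s: 32.35
position: [501.9, -68.7, 66.4]
ee_rot: [[-0.069, 0.998, 0.001], [0.998, 0.069, -0.0], [-0.0, 0.001, -1.0]]
force: [-0.5, 1.2, -3.6]
gripper_width: 11.5
```

```bash
python3 -c "
from h import *
st(); g=shot('wrist','w29'); o=meas(g,(578.7,6.6)); print([x and (x[0],x[2]) for x in o])"
```

```text
t 32.35 p [501.9 -68.7  66.4] yaw 93.95 F [-0.5  1.2 -3.6] M [0.065 0.047 0.362] w 11.5
cover std,n 0.74 20872 hous 0.62 11700 h0 [ 6.04308e+01 -1.00000e-04  9.00000e-04]
corner heights over housing top (start 15.4, seat 12): [13.29 12.95 12.88 13.21]
[(array([664.6,  81.9]), 14.6), (array([672.9, -40.7]), 144.1), (array([501.4, -68.2]), 95.3), (array([485.2,  38.7]), 138.0)]
```

Level at -2.5 mm. Knobs 3 and 1 next.

Emit:
servo_tool([
  {"tx":0,"ty":0,"tz":0,"ax":0,"ay":0,"az":0,"grip":0.1},
  {"tx":0,"ty":0,"tz":46,"ax":0,"ay":0,"az":0,"grip":0.1},
  {"tx":-10,"ty":60,"tz":46,"ax":0,"ay":0,"az":5,"grip":0.1},
  {"tx":-20,"ty":122,"tz":46,"ax":0,"ay":0,"az":9,"grip":0.1},
  {"tx":-20,"ty":122,"tz":46,"ax":0,"ay":0,"az":9,"grip":0.1},
])

```text
time_s: 33.02
position: [481.1, 60.3, 113.6]
ee_rot: [[-0.238, 0.971, 0.004], [0.971, 0.238, 0.004], [0.003, 0.004, -1.0]]
force: [0.5, -0.6, 0.5]
gripper_width: 38.5
```

Emit:
servo_tool([
  {"tx":0,"ty":0,"tz":-46,"ax":0,"ay":0,"az":0,"grip":0.1},
  {"tx":0,"ty":0,"tz":-46,"ax":0,"ay":0,"az":0,"grip":1},
  {"tx":0,"ty":0,"tz":-46,"ax":0,"ay":0,"az":0,"grip":1},
  {"tx":0,"ty":0,"tz":-46,"ax":0,"ay":0,"az":-6,"grip":1},
  {"tx":0,"ty":0,"tz":-46,"ax":0,"ay":0,"az":-12,"grip":1},
])

```text
time_s: 33.65
position: [481.6, 52.3, 65.9]
ee_rot: [[-0.015, 1.0, 0.001], [1.0, 0.015, -0.0], [-0.0, 0.001, -1.0]]
force: [2.0, 0.5, -8.7]
gripper_width: 11.9
```

```bash
python3 -c "
from h import *
st()"
```

```text
t 33.65 p [481.6  52.3  65.9] yaw 90.88 F [ 2.   0.5 -8.7] M [ 0.047 -0.362  0.39 ] w 11.9
```

Emit:
servo_tool([
  {"tx":0,"ty":0,"tz":0,"ax":0,"ay":0,"az":0,"grip":0.1},
  {"tx":0,"ty":0,"tz":44,"ax":0,"ay":0,"az":9,"grip":0.1},
  {"tx":50,"ty":-25,"tz":46,"ax":0,"ay":0,"az":19,"grip":0.1},
  {"tx":100,"ty":-50,"tz":46,"ax":0,"ay":0,"az":29,"grip":0.1},
  {"tx":150,"ty":-75,"tz":46,"ax":0,"ay":0,"az":39,"grip":0.1},
])

```text
time_s: 34.28
position: [634.0, -23.6, 114.2]
ee_rot: [[-0.648, 0.762, 0.004], [0.762, 0.648, -0.0], [-0.003, 0.003, -1.0]]
force: [0.9, 1.5, 1.2]
gripper_width: 38.4
```

Emit:
servo_tool([
  {"tx":42,"ty":-18,"tz":0,"ax":0,"ay":0,"az":10,"grip":0.1},
  {"tx":42,"ty":-18,"tz":0,"ax":0,"ay":0,"az":15,"grip":0.1},
  {"tx":42,"ty":-18,"tz":-46,"ax":0,"ay":0,"az":15,"grip":0.1},
  {"tx":42,"ty":-18,"tz":-46,"ax":0,"ay":0,"az":15,"grip":1},
  {"tx":42,"ty":-18,"tz":-46,"ax":0,"ay":0,"az":15,"grip":1},
])

```text
time_s: 34.9
position: [673.1, -39.0, 65.7]
ee_rot: [[-0.82, 0.572, -0.0], [0.572, 0.82, 0.002], [0.001, 0.001, -1.0]]
force: [2.5, 1.1, -8.1]
gripper_width: 11.7
```

Emit:
servo_tool([
  {"tx":0,"ty":0,"tz":0,"ax":0,"ay":0,"az":0,"grip":1},
  {"tx":0,"ty":0,"tz":0,"ax":0,"ay":0,"az":-7,"grip":1},
  {"tx":0,"ty":0,"tz":0,"ax":0,"ay":0,"az":-13,"grip":1},
])

```text
time_s: 35.28
position: [673.4, -38.5, 65.8]
ee_rot: [[-0.669, 0.743, 0.001], [0.743, 0.669, 0.002], [0.001, 0.002, -1.0]]
force: [2.6, 3.6, -9.4]
gripper_width: 11.4
```

```bash
python3 -c "
from h import *
st(); g=shot('wrist','w30'); o=meas(g,(578.7,6.6)); print([x and (x[0],x[2]) for x in o])"
```

```text
t 35.27 p [673.4 -38.5  65.8] yaw 131.97 F [ 2.6  3.6 -9.4] M [ 0.599 -0.513  0.367] w 11.4
cover std,n 0.66 19463 hous 0.62 11583 h0 [ 6.04477e+01 -1.00000e-04  1.20000e-03]
corner heights over housing top (start 15.4, seat 12): [12.68 12.68 12.53 12.53]
[(array([655.4,  80.8]), 147.2), (array([674. , -40.5]), 133.1), (array([502.2, -67.8]), 95.9), None]
```

Level within about ±0.2 mm at -2.95. Knobs 0 and 2 get 12° each, which should bring them to the seat.

Emit:
servo_tool([
  {"tx":0,"ty":0,"tz":0,"ax":0,"ay":0,"az":0,"grip":0.1},
  {"tx":0,"ty":0,"tz":46,"ax":0,"ay":0,"az":0,"grip":0.1},
  {"tx":-9,"ty":60,"tz":46,"ax":0,"ay":0,"az":7,"grip":0.1},
  {"tx":-18,"ty":120,"tz":46,"ax":0,"ay":0,"az":14,"grip":0.1},
  {"tx":-18,"ty":120,"tz":46,"ax":0,"ay":0,"az":14,"grip":0.1},
])

```text
time_s: 35.95
position: [654.3, 89.1, 115.4]
ee_rot: [[-0.836, 0.548, 0.004], [0.548, 0.836, 0.006], [0.0, 0.007, -1.0]]
force: [-0.2, -0.2, -0.5]
gripper_width: 38.1
```

Emit:
servo_tool([
  {"tx":0,"ty":0,"tz":-46,"ax":0,"ay":0,"az":0,"grip":0.1},
  {"tx":0,"ty":0,"tz":-46,"ax":0,"ay":0,"az":0,"grip":1},
  {"tx":0,"ty":0,"tz":-46,"ax":0,"ay":0,"az":0,"grip":1},
  {"tx":0,"ty":0,"tz":-46,"ax":0,"ay":0,"az":-6,"grip":1},
  {"tx":0,"ty":0,"tz":-46,"ax":0,"ay":0,"az":-12,"grip":1},
])

```text
time_s: 36.58
position: [656.1, 81.2, 66.2]
ee_rot: [[-0.694, 0.72, 0.002], [0.72, 0.694, 0.003], [0.001, 0.003, -1.0]]
force: [2.5, 3.4, -8.7]
gripper_width: 11.5
```

```bash
python3 -c "
from h import *
st(); g=shot('wrist','w31'); o=meas(g,(578.7,6.6)); print([x and (x[0],x[2]) for x in o])"
```

```text
t 36.58 p [656.1  81.2  66.2] yaw 133.94 F [ 2.5  3.4 -8.7] M [ 0.763 -0.597  0.304] w 11.5
cover std,n 0.79 14593 hous 0.64 5997 h0 [6.03097e+01 1.00000e-04 1.20000e-03]
corner heights over housing top (start 15.4, seat 12): [12.45 12.34 12.66 12.76]
[(array([654. ,  81.7]), 134.9), None, (array([506.1, -66. ]), 100.9), (array([482.3,  54.6]), 93.0)]
```

Emit:
servo_tool([
  {"tx":0,"ty":0,"tz":0,"ax":0,"ay":0,"az":0,"grip":0.1},
  {"tx":0,"ty":0,"tz":44,"ax":0,"ay":0,"az":0,"grip":0.1},
  {"tx":-40,"ty":-40,"tz":46,"ax":0,"ay":0,"az":-10,"grip":0.1},
  {"tx":-80,"ty":-80,"tz":46,"ax":0,"ay":0,"az":-20,"grip":0.1},
  {"tx":-120,"ty":-120,"tz":46,"ax":0,"ay":0,"az":-30,"grip":0.1},
])

```text
time_s: 37.25
position: [535.1, -42.9, 114.2]
ee_rot: [[-0.237, 0.972, 0.004], [0.972, 0.237, -0.002], [-0.003, 0.003, -1.0]]
force: [1.1, -0.7, 0.8]
gripper_width: 38.7
```

Emit:
servo_tool([
  {"tx":-34,"ty":-30,"tz":0,"ax":0,"ay":0,"az":-10,"grip":0.1},
  {"tx":-34,"ty":-30,"tz":0,"ax":0,"ay":0,"az":-10,"grip":0.1},
  {"tx":-34,"ty":-30,"tz":-46,"ax":0,"ay":0,"az":-10,"grip":0.1},
  {"tx":-34,"ty":-30,"tz":-46,"ax":0,"ay":0,"az":-10,"grip":1},
  {"tx":-34,"ty":-30,"tz":-46,"ax":0,"ay":0,"az":-10,"grip":1},
])

```text
time_s: 37.88
position: [501.8, -69.6, 66.4]
ee_rot: [[-0.073, 0.997, 0.0], [0.997, 0.073, 0.0], [0.0, 0.0, -1.0]]
force: [-0.0, 0.1, -4.9]
gripper_width: 11.7
```

Emit:
servo_tool([
  {"tx":0,"ty":0,"tz":0,"ax":0,"ay":0,"az":0,"grip":1},
  {"tx":0,"ty":0,"tz":0,"ax":0,"ay":0,"az":-6,"grip":1},
  {"tx":0,"ty":0,"tz":0,"ax":0,"ay":0,"az":-12,"grip":1},
])

```text
time_s: 38.25
position: [501.6, -69.8, 66.4]
ee_rot: [[0.14, 0.99, 0.001], [0.99, -0.14, -0.0], [-0.0, 0.001, -1.0]]
force: [-0.0, -0.0, -3.0]
gripper_width: 11.7
```

```bash
python3 -c "
from h import *
st(); g=shot('wrist','w32'); o=meas(g,(578.7,6.6)); print([x and (x[0],x[2]) for x in o])"
```

```text
t 38.25 p [501.6 -69.8  66.4] yaw 81.96 F [-0. -0. -3.] M [0.056 0.126 0.385] w 11.7
cover std,n 0.67 20081 hous 0.63 11997 h0 [6.04471e+01 1.00000e-04 1.20000e-03]
corner heights over housing top (start 15.4, seat 12): [12.28 12.27 12.25 12.26]
[None, (array([673.3, -40.7]), 131.4), (array([494.8, -67.1]), 83.1), (array([481.9,  41.7]), 95.2)]
```

The cover is now about 0.1 mm from seated and level. Tightening round A gives every knob 12° and reads the torque while turning.

Emit:
servo_tool([
  {"tx":0,"ty":0,"tz":0,"ax":0,"ay":0,"az":0,"grip":0.1},
  {"tx":0,"ty":0,"tz":46,"ax":0,"ay":0,"az":0,"grip":0.1},
  {"tx":-10,"ty":60,"tz":46,"ax":0,"ay":0,"az":5,"grip":0.1},
  {"tx":-20,"ty":122,"tz":46,"ax":0,"ay":0,"az":9,"grip":0.1},
  {"tx":-20,"ty":122,"tz":46,"ax":0,"ay":0,"az":9,"grip":0.1},
])

```text
time_s: 38.92
position: [481.2, 59.3, 113.6]
ee_rot: [[-0.031, 1.0, 0.004], [1.0, 0.031, 0.004], [0.004, 0.004, -1.0]]
force: [-0.3, -0.7, 0.3]
gripper_width: 38.7
```

Emit:
servo_tool([
  {"tx":0,"ty":0,"tz":-46,"ax":0,"ay":0,"az":0,"grip":0.1},
  {"tx":0,"ty":0,"tz":-46,"ax":0,"ay":0,"az":0,"grip":1},
  {"tx":0,"ty":0,"tz":-46,"ax":0,"ay":0,"az":0,"grip":1},
  {"tx":0,"ty":0,"tz":-46,"ax":0,"ay":0,"az":-6,"grip":1},
  {"tx":0,"ty":0,"tz":-46,"ax":0,"ay":0,"az":-12,"grip":1},
])

```text
time_s: 39.55
position: [481.1, 51.1, 65.8]
ee_rot: [[0.193, 0.981, -0.0], [0.981, -0.193, -0.001], [-0.001, -0.0, -1.0]]
force: [0.9, 0.0, -8.0]
gripper_width: 11.8
```

```bash
python3 -c "
from h import *
st()"
```

```text
t 39.55 p [481.1  51.1  65.8] yaw 78.89 F [ 0.9  0.  -8. ] M [-0.052 -0.085  0.511] w 11.8
```

Emit:
servo_tool([
  {"tx":0,"ty":0,"tz":0,"ax":0,"ay":0,"az":0,"grip":0.1},
  {"tx":0,"ty":0,"tz":44,"ax":0,"ay":0,"az":9,"grip":0.1},
  {"tx":50,"ty":-25,"tz":46,"ax":0,"ay":0,"az":19,"grip":0.1},
  {"tx":100,"ty":-50,"tz":46,"ax":0,"ay":0,"az":29,"grip":0.1},
  {"tx":150,"ty":-75,"tz":46,"ax":0,"ay":0,"az":39,"grip":0.1},
])

```text
time_s: 40.17
position: [634.3, -24.4, 114.3]
ee_rot: [[-0.475, 0.88, 0.005], [0.88, 0.475, 0.0], [-0.002, 0.004, -1.0]]
force: [0.1, 0.8, 0.6]
gripper_width: 38.8
```

Emit:
servo_tool([
  {"tx":43,"ty":-18,"tz":0,"ax":0,"ay":0,"az":10,"grip":0.1},
  {"tx":43,"ty":-18,"tz":0,"ax":0,"ay":0,"az":14,"grip":0.1},
  {"tx":43,"ty":-18,"tz":-46,"ax":0,"ay":0,"az":14,"grip":0.1},
  {"tx":43,"ty":-18,"tz":-46,"ax":0,"ay":0,"az":14,"grip":1},
  {"tx":43,"ty":-18,"tz":-46,"ax":0,"ay":0,"az":14,"grip":1},
])

```text
time_s: 40.8
position: [674.8, -40.0, 65.9]
ee_rot: [[-0.671, 0.742, 0.001], [0.742, 0.671, 0.002], [0.0, 0.002, -1.0]]
force: [3.9, 2.4, -9.6]
gripper_width: 11.5
```

Emit:
servo_tool([
  {"tx":0,"ty":0,"tz":0,"ax":0,"ay":0,"az":0,"grip":1},
  {"tx":0,"ty":0,"tz":0,"ax":0,"ay":0,"az":-6,"grip":1},
  {"tx":0,"ty":0,"tz":0,"ax":0,"ay":0,"az":-12,"grip":1},
])

```text
time_s: 41.18
position: [674.8, -40.0, 65.9]
ee_rot: [[-0.499, 0.866, 0.002], [0.866, 0.499, 0.001], [0.0, 0.002, -1.0]]
force: [3.0, 2.0, -10.1]
gripper_width: 11.5
```

```bash
python3 -c "
from h import *
st(); g=shot('wrist','w33'); o=meas(g,(578.7,6.6)); print([x and (x[0],x[2]) for x in o])"
```

```text
t 41.17 p [674.8 -40.   65.9] yaw 119.96 F [  3.    2.  -10.1] M [ 0.477 -0.748  0.422] w 11.5
cover std,n 0.66 20365 hous 0.62 12158 h0 [ 6.04468e+01 -1.00000e-04  1.50000e-03]
corner heights over housing top (start 15.4, seat 12): [12.15 12.05 12.   12.09]
[(array([660.7,  75. ]), 138.0), (array([673.9, -40.2]), 121.0), (array([502.5, -67.4]), 84.4), None]
```

The cover is seated (about 12.07). Torques are roughly 0.51 for knob 3 and 0.42 for knob 1. Now knobs 0 and 2.

Emit:
servo_tool([
  {"tx":0,"ty":0,"tz":0,"ax":0,"ay":0,"az":0,"grip":0.1},
  {"tx":0,"ty":0,"tz":46,"ax":0,"ay":0,"az":0,"grip":0.1},
  {"tx":-9,"ty":60,"tz":46,"ax":0,"ay":0,"az":7,"grip":0.1},
  {"tx":-19,"ty":121,"tz":46,"ax":0,"ay":0,"az":14,"grip":0.1},
  {"tx":-19,"ty":121,"tz":46,"ax":0,"ay":0,"az":14,"grip":0.1},
])

```text
time_s: 41.85
position: [653.8, 89.5, 115.3]
ee_rot: [[-0.705, 0.71, 0.003], [0.71, 0.704, 0.006], [0.003, 0.006, -1.0]]
force: [0.3, 0.1, 0.1]
gripper_width: 38.2
```

Emit:
servo_tool([
  {"tx":0,"ty":0,"tz":-46,"ax":0,"ay":0,"az":0,"grip":0.1},
  {"tx":0,"ty":0,"tz":-46,"ax":0,"ay":0,"az":0,"grip":1},
  {"tx":0,"ty":0,"tz":-46,"ax":0,"ay":0,"az":0,"grip":1},
  {"tx":0,"ty":0,"tz":-46,"ax":0,"ay":0,"az":-6,"grip":1},
  {"tx":0,"ty":0,"tz":-46,"ax":0,"ay":0,"az":-12,"grip":1},
])

```text
time_s: 42.48
position: [656.3, 80.5, 66.2]
ee_rot: [[-0.529, 0.849, 0.002], [0.849, 0.529, 0.002], [0.0, 0.003, -1.0]]
force: [3.1, 2.9, -9.3]
gripper_width: 11.7
```

```bash
python3 -c "
from h import *
st()"
```

```text
t 42.48 p [656.3  80.5  66.2] yaw 121.93 F [ 3.1  2.9 -9.3] M [ 0.519 -0.706  0.473] w 11.7
```

Emit:
servo_tool([
  {"tx":0,"ty":0,"tz":0,"ax":0,"ay":0,"az":0,"grip":0.1},
  {"tx":0,"ty":0,"tz":44,"ax":0,"ay":0,"az":0,"grip":0.1},
  {"tx":-40,"ty":-40,"tz":46,"ax":0,"ay":0,"az":-10,"grip":0.1},
  {"tx":-80,"ty":-80,"tz":46,"ax":0,"ay":0,"az":-20,"grip":0.1},
  {"tx":-120,"ty":-120,"tz":46,"ax":0,"ay":0,"az":-30,"grip":0.1},
])

```text
time_s: 43.1
position: [535.1, -42.3, 114.2]
ee_rot: [[-0.031, 1.0, 0.004], [1.0, 0.031, -0.002], [-0.002, 0.004, -1.0]]
force: [-0.1, -0.9, -1.0]
gripper_width: 38.5
```

Emit:
servo_tool([
  {"tx":-34,"ty":-30,"tz":0,"ax":0,"ay":0,"az":-10,"grip":0.1},
  {"tx":-34,"ty":-30,"tz":0,"ax":0,"ay":0,"az":-10,"grip":0.1},
  {"tx":-34,"ty":-30,"tz":-46,"ax":0,"ay":0,"az":-10,"grip":0.1},
  {"tx":-34,"ty":-30,"tz":-46,"ax":0,"ay":0,"az":-10,"grip":1},
  {"tx":-34,"ty":-30,"tz":-46,"ax":0,"ay":0,"az":-10,"grip":1},
])

```text
time_s: 43.72
position: [501.6, -69.5, 66.4]
ee_rot: [[0.136, 0.991, 0.0], [0.991, -0.136, 0.0], [0.0, 0.0, -1.0]]
force: [0.2, -0.0, -3.9]
gripper_width: 11.3
```

Emit:
servo_tool([
  {"tx":0,"ty":0,"tz":0,"ax":0,"ay":0,"az":0,"grip":1},
  {"tx":0,"ty":0,"tz":0,"ax":0,"ay":0,"az":-6,"grip":1},
  {"tx":0,"ty":0,"tz":0,"ax":0,"ay":0,"az":-12,"grip":1},
])

```text
time_s: 44.1
position: [501.5, -69.6, 66.4]
ee_rot: [[0.342, 0.94, 0.001], [0.94, -0.342, -0.0], [0.0, 0.001, -1.0]]
force: [-0.6, -0.9, -2.7]
gripper_width: 12.1
```

```bash
python3 -c "
from h import *
st(); g=shot('wrist','w34'); st(); o=meas(g,(578.7,6.6)); print([x and (x[0],x[2]) for x in o])"
```

```text
t 44.1 p [501.5 -69.6  66.4] yaw 69.98 F [-0.6 -0.9 -2.7] M [0.072 0.175 0.482] w 12.1
t 44.15 p [501.5 -69.6  66.4] yaw 69.86 F [-1.2  1.  -2.9] M [0.102 0.221 0.455] w 11.6
cover std,n 0.65 18695 hous 0.63 11660 h0 [ 6.04491e+01 -2.00000e-04  1.60000e-03]
corner heights over housing top (start 15.4, seat 12): [11.99 12.02 12.01 11.98]
[None, (array([673.2, -40.6]), 119.8), (array([501.4, -67.6]), 71.4), (array([481.5,  49.5]), 81.0)]
```

The cover is flat on its seats: all four corners read 11.98 to 12.02. Round B fine-tunes the torques, taking several readings at each knob, starting with knob 3.

Emit:
servo_tool([
  {"tx":0,"ty":0,"tz":0,"ax":0,"ay":0,"az":0,"grip":0.1},
  {"tx":0,"ty":0,"tz":46,"ax":0,"ay":0,"az":0,"grip":0.1},
  {"tx":-10,"ty":60,"tz":46,"ax":0,"ay":0,"az":5,"grip":0.1},
  {"tx":-20,"ty":122,"tz":46,"ax":0,"ay":0,"az":9,"grip":0.1},
  {"tx":-20,"ty":122,"tz":46,"ax":0,"ay":0,"az":9,"grip":0.1},
])

```text
time_s: 44.78
position: [481.4, 59.2, 113.5]
ee_rot: [[0.178, 0.984, 0.004], [0.984, -0.178, 0.004], [0.005, 0.003, -1.0]]
force: [0.4, -0.0, -0.4]
gripper_width: 38.5
```

Emit:
servo_tool([
  {"tx":0,"ty":1,"tz":-46,"ax":0,"ay":0,"az":0,"grip":0.1},
  {"tx":0,"ty":1,"tz":-46,"ax":0,"ay":0,"az":0,"grip":1},
  {"tx":0,"ty":1,"tz":-46,"ax":0,"ay":0,"az":0,"grip":1},
  {"tx":0,"ty":1,"tz":-46,"ax":0,"ay":0,"az":0,"grip":1},
  {"tx":0,"ty":1,"tz":-46,"ax":0,"ay":0,"az":-3,"grip":1},
])

```text
time_s: 45.4
position: [481.2, 52.1, 65.8]
ee_rot: [[0.242, 0.97, 0.0], [0.97, -0.242, -0.001], [-0.001, 0.0, -1.0]]
force: [0.9, -0.9, -6.7]
gripper_width: 12.1
```

```bash
python3 -c "
from h import *
st()"
```

```text
t 45.4 p [481.2  52.1  65.8] yaw 75.99 F [ 0.9 -0.9 -6.7] M [-0.2   -0.073  0.511] w 12.1
```

Emit:
servo_tool([
  {"tx":0,"ty":0,"tz":0,"ax":0,"ay":0,"az":-2,"grip":1},
])

```text
time_s: 45.52
position: [481.1, 52.2, 65.8]
ee_rot: [[0.276, 0.961, 0.0], [0.961, -0.276, -0.001], [-0.001, 0.0, -1.0]]
force: [-0.3, -0.7, -6.7]
gripper_width: 11.7
```

```bash
python3 -c "
from h import *
st()"
```

```text
t 45.52 p [481.1  52.2  65.8] yaw 73.98 F [-0.3 -0.7 -6.7] M [-0.225 -0.013  0.502] w 11.7
```

Emit:
servo_tool([
  {"tx":0,"ty":0,"tz":0,"ax":0,"ay":0,"az":-2,"grip":1},
])

```text
time_s: 45.65
position: [481.2, 52.5, 65.7]
ee_rot: [[0.31, 0.951, 0.0], [0.951, -0.31, -0.001], [-0.0, 0.0, -1.0]]
force: [-0.2, -0.6, -5.1]
gripper_width: 11.7
```

```bash
python3 -c "
from h import *
st()"
```

```text
t 45.65 p [481.2  52.5  65.7] yaw 71.95 F [-0.2 -0.6 -5.1] M [-0.229  0.019  0.506] w 11.7
```

Emit:
servo_tool([
  {"tx":0,"ty":0,"tz":0,"ax":0,"ay":0,"az":-3,"grip":1},
])

```text
time_s: 45.78
position: [481.1, 52.6, 65.7]
ee_rot: [[0.36, 0.933, 0.0], [0.933, -0.36, -0.001], [-0.0, 0.0, -1.0]]
force: [-0.6, -0.8, -4.0]
gripper_width: 11.6
```

```bash
python3 -c "
from h import *
st(); shot('wrist','x1'); st()"
```

```text
t 45.77 p [481.1  52.6  65.7] yaw 68.93 F [-0.6 -0.8 -4. ] M [-0.216  0.061  0.464] w 11.6
t 45.83 p [481.1  52.5  65.7] yaw 68.86 F [-0.9 -1.3 -4.6] M [-0.218  0.051  0.542] w 11.8
```

Emit:
servo_tool([
  {"tx":0,"ty":0,"tz":0,"ax":0,"ay":0,"az":0,"grip":0.1},
  {"tx":0,"ty":0,"tz":44,"ax":0,"ay":0,"az":8,"grip":0.1},
  {"tx":50,"ty":-25,"tz":46,"ax":0,"ay":0,"az":18,"grip":0.1},
  {"tx":100,"ty":-50,"tz":46,"ax":0,"ay":0,"az":28,"grip":0.1},
  {"tx":150,"ty":-75,"tz":46,"ax":0,"ay":0,"az":38,"grip":0.1},
])

```text
time_s: 46.45
position: [634.5, -22.6, 113.9]
ee_rot: [[-0.297, 0.955, 0.005], [0.955, 0.297, 0.001], [-0.001, 0.005, -1.0]]
force: [0.7, 0.2, 0.7]
gripper_width: 38.6
```

Emit:
servo_tool([
  {"tx":43,"ty":-18,"tz":0,"ax":0,"ay":0,"az":10,"grip":0.1},
  {"tx":43,"ty":-18,"tz":0,"ax":0,"ay":0,"az":13,"grip":0.1},
  {"tx":43,"ty":-18,"tz":-46,"ax":0,"ay":0,"az":13,"grip":0.1},
  {"tx":43,"ty":-18,"tz":-46,"ax":0,"ay":0,"az":13,"grip":1},
  {"tx":43,"ty":-18,"tz":-46,"ax":0,"ay":0,"az":13,"grip":1},
])

```text
time_s: 47.08
position: [674.5, -39.4, 65.5]
ee_rot: [[-0.501, 0.865, 0.001], [0.865, 0.501, 0.001], [0.001, 0.001, -1.0]]
force: [2.4, 0.8, -9.3]
gripper_width: 11.6
```

Emit:
servo_tool([
  {"tx":0,"ty":0,"tz":0,"ax":0,"ay":0,"az":0,"grip":1},
  {"tx":0,"ty":0,"tz":0,"ax":0,"ay":0,"az":-4,"grip":1},
  {"tx":0,"ty":0,"tz":0,"ax":0,"ay":0,"az":-8,"grip":1},
])

```text
time_s: 47.45
position: [674.7, -39.4, 65.5]
ee_rot: [[-0.375, 0.927, 0.001], [0.927, 0.375, 0.001], [0.0, 0.001, -1.0]]
force: [2.8, 2.1, -11.3]
gripper_width: 11.7
```

```bash
python3 -c "
from h import *
st()"
```

```text
t 47.45 p [674.7 -39.4  65.5] yaw 112.0 F [  2.8   2.1 -11.3] M [ 0.258 -0.707  0.434] w 11.7
```

Emit:
servo_tool([
  {"tx":0,"ty":0,"tz":0,"ax":0,"ay":0,"az":-3,"grip":1},
])

```text
time_s: 47.58
position: [674.7, -39.3, 65.6]
ee_rot: [[-0.326, 0.945, 0.001], [0.945, 0.326, 0.001], [0.0, 0.002, -1.0]]
force: [4.4, 0.8, -10.1]
gripper_width: 11.4
```

```bash
python3 -c "
from h import *
st()
for i in range(3): manip.grab_frame('top'); st()"
```

```text
t 47.58 p [674.7 -39.3  65.6] yaw 109.04 F [  4.4   0.8 -10.1] M [ 0.285 -0.699  0.568] w 11.4
t 47.62 p [674.7 -39.3  65.6] yaw 108.98 F [  3.3   0.2 -10.7] M [ 0.238 -0.737  0.45 ] w 11.7
t 47.67 p [674.7 -39.4  65.6] yaw 109.12 F [  3.8   1.4 -10.9] M [ 0.308 -0.767  0.447] w 12.0
t 47.73 p [674.6 -39.3  65.6] yaw 109.14 F [  3.2   1.8 -11.5] M [ 0.385 -0.752  0.463] w 11.6
```

Emit:
servo_tool([
  {"tx":0,"ty":0,"tz":0,"ax":0,"ay":0,"az":-2,"grip":1},
])

```text
time_s: 47.85
position: [674.6, -39.3, 65.6]
ee_rot: [[-0.293, 0.956, 0.001], [0.956, 0.293, 0.001], [0.001, 0.001, -1.0]]
force: [3.2, 2.3, -10.5]
gripper_width: 11.5
```

```bash
python3 -c "
from h import *
st()"
```

```text
t 47.85 p [674.6 -39.3  65.6] yaw 107.02 F [  3.2   2.3 -10.5] M [ 0.399 -0.924  0.532] w 11.5
```

Emit:
servo_tool([
  {"tx":0,"ty":0,"tz":0,"ax":0,"ay":0,"az":-3,"grip":1},
])

```text
time_s: 47.98
position: [674.7, -39.3, 65.6]
ee_rot: [[-0.241, 0.97, 0.001], [0.97, 0.241, 0.001], [0.001, 0.001, -1.0]]
force: [3.8, 2.1, -11.8]
gripper_width: 11.7
```

```bash
python3 -c "
from h import *
st()
for i in range(2): manip.grab_frame('top'); st()"
```

```text
t 47.98 p [674.7 -39.3  65.6] yaw 103.96 F [  3.8   2.1 -11.8] M [ 0.393 -0.911  0.616] w 11.7
t 48.02 p [674.7 -39.3  65.6] yaw 103.9 F [  3.8   2.6 -12.1] M [ 0.489 -0.935  0.566] w 11.6
t 48.08 p [674.7 -39.4  65.6] yaw 104.05 F [  4.5   2.8 -11.3] M [ 0.456 -0.985  0.442] w 11.5
```

Emit:
servo_tool([
  {"tx":0,"ty":0,"tz":0,"ax":0,"ay":0,"az":0,"grip":0.1},
  {"tx":0,"ty":0,"tz":46,"ax":0,"ay":0,"az":0,"grip":0.1},
  {"tx":-9,"ty":60,"tz":46,"ax":0,"ay":0,"az":9,"grip":0.1},
  {"tx":-19,"ty":121,"tz":46,"ax":0,"ay":0,"az":18,"grip":0.1},
  {"tx":-19,"ty":121,"tz":46,"ax":0,"ay":0,"az":18,"grip":0.1},
])

```text
time_s: 48.7
position: [653.6, 90.4, 115.4]
ee_rot: [[-0.54, 0.842, 0.002], [0.842, 0.54, 0.006], [0.004, 0.005, -1.0]]
force: [-0.4, -0.1, 0.2]
gripper_width: 38.3
```

Emit:
servo_tool([
  {"tx":0,"ty":0,"tz":-46,"ax":0,"ay":0,"az":0,"grip":0.1},
  {"tx":0,"ty":0,"tz":-46,"ax":0,"ay":0,"az":0,"grip":1},
  {"tx":0,"ty":0,"tz":-46,"ax":0,"ay":0,"az":0,"grip":1},
  {"tx":0,"ty":0,"tz":-46,"ax":0,"ay":0,"az":0,"grip":1},
  {"tx":0,"ty":0,"tz":-46,"ax":0,"ay":0,"az":-4,"grip":1},
])

```text
time_s: 49.32
position: [656.2, 80.3, 66.3]
ee_rot: [[-0.468, 0.883, 0.002], [0.883, 0.468, -0.0], [-0.001, 0.002, -1.0]]
force: [3.8, -0.3, -8.4]
gripper_width: 11.6
```

```bash
python3 -c "
from h import *
st()"
```

```text
t 49.33 p [656.2  80.3  66.3] yaw 117.94 F [ 3.8 -0.3 -8.4] M [ 0.092 -0.771  0.516] w 11.6
```

Emit:
servo_tool([
  {"tx":0,"ty":0,"tz":0,"ax":0,"ay":0,"az":-3,"grip":1},
])

```text
time_s: 49.45
position: [656.1, 80.2, 66.3]
ee_rot: [[-0.422, 0.907, 0.002], [0.907, 0.422, -0.001], [-0.001, 0.002, -1.0]]
force: [4.4, 0.4, -7.2]
gripper_width: 11.5
```

```bash
python3 -c "
from h import *
st()"
```

```text
t 49.45 p [656.1  80.2  66.3] yaw 114.95 F [ 4.4  0.4 -7.2] M [ 0.101 -0.768  0.573] w 11.5
```

Emit:
servo_tool([
  {"tx":0,"ty":0,"tz":0,"ax":0,"ay":0,"az":-3,"grip":1},
])

```text
time_s: 49.58
position: [656.0, 80.2, 66.3]
ee_rot: [[-0.374, 0.927, 0.002], [0.927, 0.374, -0.001], [-0.001, 0.001, -1.0]]
force: [3.3, 1.3, -7.5]
gripper_width: 11.6
```

```bash
python3 -c "
from h import *
st()
for i in range(2): manip.grab_frame('top'); st()"
```

```text
t 49.58 p [656.   80.2  66.3] yaw 111.97 F [ 3.3  1.3 -7.5] M [ 0.059 -0.725  0.58 ] w 11.6
t 49.62 p [656.   80.2  66.3] yaw 111.9 F [ 3.5  0.1 -7.8] M [ 0.027 -0.71   0.504] w 11.6
t 49.67 p [656.   80.2  66.2] yaw 112.04 F [ 3.7 -0.5 -7.9] M [-0.008 -0.77   0.425] w 11.2
```

Knobs 1 and 0 are at about 0.57. Next, knob 2.

Emit:
servo_tool([
  {"tx":0,"ty":0,"tz":0,"ax":0,"ay":0,"az":0,"grip":0.1},
  {"tx":0,"ty":0,"tz":44,"ax":0,"ay":0,"az":-2,"grip":0.1},
  {"tx":-40,"ty":-40,"tz":46,"ax":0,"ay":0,"az":-12,"grip":0.1},
  {"tx":-80,"ty":-80,"tz":46,"ax":0,"ay":0,"az":-22,"grip":0.1},
  {"tx":-120,"ty":-120,"tz":46,"ax":0,"ay":0,"az":-32,"grip":0.1},
])

```text
time_s: 50.3
position: [534.4, -40.2, 113.6]
ee_rot: [[0.179, 0.984, 0.002], [0.984, -0.179, -0.0], [0.0, 0.002, -1.0]]
force: [0.7, -0.6, 1.1]
gripper_width: 38.8
```

Emit:
servo_tool([
  {"tx":-34,"ty":-29,"tz":0,"ax":0,"ay":0,"az":-10,"grip":0.1},
  {"tx":-34,"ty":-29,"tz":0,"ax":0,"ay":0,"az":-10,"grip":0.1},
  {"tx":-34,"ty":-29,"tz":-46,"ax":0,"ay":0,"az":-10,"grip":0.1},
  {"tx":-34,"ty":-29,"tz":-46,"ax":0,"ay":0,"az":-10,"grip":1},
  {"tx":-34,"ty":-29,"tz":-46,"ax":0,"ay":0,"az":-10,"grip":1},
])

```text
time_s: 50.92
position: [501.7, -67.3, 66.1]
ee_rot: [[0.339, 0.941, 0.0], [0.941, -0.339, 0.0], [0.001, 0.0, -1.0]]
force: [0.5, 0.1, -5.0]
gripper_width: 11.9
```

Emit:
servo_tool([
  {"tx":0,"ty":0,"tz":0,"ax":0,"ay":0,"az":0,"grip":1},
  {"tx":0,"ty":0,"tz":0,"ax":0,"ay":0,"az":-3,"grip":1},
])

```text
time_s: 51.18
position: [501.7, -67.5, 66.1]
ee_rot: [[0.389, 0.921, 0.001], [0.921, -0.389, 0.0], [0.001, 0.001, -1.0]]
force: [-0.1, 0.2, -6.2]
gripper_width: 11.9
```

```bash
python3 -c "
from h import *
st()"
```

```text
t 51.17 p [501.7 -67.5  66.1] yaw 67.08 F [-0.1  0.2 -6.2] M [ 0.099 -0.143  0.521] w 11.9
```

Emit:
servo_tool([
  {"tx":0,"ty":0,"tz":0,"ax":0,"ay":0,"az":-3,"grip":1},
])

```text
time_s: 51.3
position: [501.7, -67.5, 66.1]
ee_rot: [[0.437, 0.899, 0.001], [0.899, -0.437, 0.0], [0.001, 0.001, -1.0]]
force: [1.7, -0.6, -4.9]
gripper_width: 11.6
```

```bash
python3 -c "
from h import *
st()"
```

```text
t 51.3 p [501.7 -67.5  66.1] yaw 64.07 F [ 1.7 -0.6 -4.9] M [ 0.132 -0.173  0.504] w 11.6
```

Emit:
servo_tool([
  {"tx":0,"ty":0,"tz":0,"ax":0,"ay":0,"az":-3,"grip":1},
])

```text
time_s: 51.42
position: [501.7, -67.5, 66.1]
ee_rot: [[0.484, 0.875, 0.001], [0.875, -0.484, 0.0], [0.001, 0.001, -1.0]]
force: [1.5, 0.4, -6.2]
gripper_width: 11.9
```

```bash
python3 -c "
from h import *
st(); g=shot('wrist','w40'); st(); meas(g,(578.7,6.6))"
```

```text
t 51.42 p [501.7 -67.5  66.1] yaw 61.08 F [ 1.5  0.4 -6.2] M [ 0.095 -0.183  0.541] w 11.9
t 51.48 p [501.8 -67.5  66.1] yaw 61.02 F [ 1.2  0.1 -6. ] M [ 0.089 -0.196  0.464] w 11.7
cover std,n 0.66 18628 hous 0.62 11064 h0 [ 6.04401e+01 -4.00000e-04  1.20000e-03]
corner heights over housing top (start 15.4, seat 12): [12.04 11.9  11.86 12.  ]
```

Knob 2 is at about 0.55. Knob 3 gets its last 3°, then its partner knob 1 gets a final 1° touch and check.

Emit:
servo_tool([
  {"tx":0,"ty":0,"tz":0,"ax":0,"ay":0,"az":0,"grip":0.1},
  {"tx":0,"ty":0,"tz":46,"ax":0,"ay":0,"az":0,"grip":0.1},
  {"tx":-10,"ty":60,"tz":46,"ax":0,"ay":0,"az":4,"grip":0.1},
  {"tx":-20,"ty":121,"tz":46,"ax":0,"ay":0,"az":8,"grip":0.1},
  {"tx":-20,"ty":121,"tz":46,"ax":0,"ay":0,"az":8,"grip":0.1},
])

```text
time_s: 52.1
position: [481.1, 60.2, 113.7]
ee_rot: [[0.347, 0.938, 0.003], [0.938, -0.347, 0.004], [0.005, 0.002, -1.0]]
force: [-0.6, -0.9, -0.4]
gripper_width: 38.6
```

Emit:
servo_tool([
  {"tx":0,"ty":0,"tz":-46,"ax":0,"ay":0,"az":0,"grip":0.1},
  {"tx":0,"ty":0,"tz":-46,"ax":0,"ay":0,"az":0,"grip":1},
  {"tx":0,"ty":0,"tz":-46,"ax":0,"ay":0,"az":0,"grip":1},
  {"tx":0,"ty":0,"tz":-46,"ax":0,"ay":0,"az":0,"grip":1},
  {"tx":0,"ty":0,"tz":-46,"ax":0,"ay":0,"az":-2,"grip":1},
])

```text
time_s: 52.72
position: [481.1, 52.3, 65.9]
ee_rot: [[0.391, 0.92, 0.0], [0.92, -0.391, -0.001], [-0.001, 0.0, -1.0]]
force: [-0.5, -1.0, -5.8]
gripper_width: 11.7
```

```bash
python3 -c "
from h import *
st()"
```

```text
t 52.73 p [481.1  52.3  65.9] yaw 66.96 F [-0.5 -1.  -5.8] M [-0.173  0.119  0.564] w 11.7
```

Emit:
servo_tool([
  {"tx":0,"ty":0,"tz":0,"ax":0,"ay":0,"az":-1.5,"grip":1},
])

```text
time_s: 52.85
position: [481.2, 52.5, 65.8]
ee_rot: [[0.416, 0.91, 0.0], [0.91, -0.416, -0.001], [-0.0, 0.0, -1.0]]
force: [0.5, -1.7, -5.1]
gripper_width: 11.7
```

```bash
python3 -c "
from h import *
st()
manip.grab_frame('top'); st()"
```

```text
t 52.85 p [481.2  52.5  65.8] yaw 65.45 F [ 0.5 -1.7 -5.1] M [-0.278  0.105  0.525] w 11.7
t 52.9 p [481.2  52.5  65.8] yaw 65.42 F [-0.4 -1.4 -4.7] M [-0.272  0.204  0.516] w 11.4
```

Knob 3 is at about 0.55. Last, knob 1.

Emit:
servo_tool([
  {"tx":0,"ty":0,"tz":0,"ax":0,"ay":0,"az":0,"grip":0.1},
  {"tx":0,"ty":0,"tz":44,"ax":0,"ay":0,"az":0,"grip":0.1},
  {"tx":50,"ty":-25,"tz":46,"ax":0,"ay":0,"az":10,"grip":0.1},
  {"tx":100,"ty":-50,"tz":46,"ax":0,"ay":0,"az":20,"grip":0.1},
  {"tx":150,"ty":-75,"tz":46,"ax":0,"ay":0,"az":30,"grip":0.1},
])

```text
time_s: 53.52
position: [634.5, -22.6, 113.7]
ee_rot: [[-0.1, 0.995, 0.005], [0.995, 0.1, 0.001], [0.0, 0.005, -1.0]]
force: [0.5, 0.3, 0.0]
gripper_width: 38.0
```

Emit:
servo_tool([
  {"tx":43,"ty":-18,"tz":0,"ax":0,"ay":0,"az":8.5,"grip":0.1},
  {"tx":43,"ty":-18,"tz":0,"ax":0,"ay":0,"az":8.5,"grip":0.1},
  {"tx":43,"ty":-18,"tz":-46,"ax":0,"ay":0,"az":8.5,"grip":0.1},
  {"tx":43,"ty":-18,"tz":-46,"ax":0,"ay":0,"az":8.5,"grip":1},
  {"tx":43,"ty":-18,"tz":-46,"ax":0,"ay":0,"az":8.5,"grip":1},
])

```text
time_s: 54.15
position: [674.6, -39.0, 65.6]
ee_rot: [[-0.244, 0.97, 0.002], [0.97, 0.244, 0.001], [0.001, 0.002, -1.0]]
force: [4.4, 0.0, -11.4]
gripper_width: 11.7
```

Emit:
servo_tool([
  {"tx":0,"ty":0,"tz":0,"ax":0,"ay":0,"az":0,"grip":1},
  {"tx":0,"ty":0,"tz":0,"ax":0,"ay":0,"az":-1,"grip":1},
])

```text
time_s: 54.4
position: [674.6, -38.9, 65.6]
ee_rot: [[-0.226, 0.974, 0.001], [0.974, 0.226, 0.001], [0.001, 0.001, -1.0]]
force: [4.9, 1.0, -10.5]
gripper_width: 11.3
```

```bash
python3 -c "
from h import *
st()
for i in range(2): manip.grab_frame('top'); st()"
```

```text
t 54.4 p [674.6 -38.9  65.6] yaw 103.07 F [  4.9   1.  -10.5] M [ 0.412 -1.007  0.525] w 11.3
t 54.45 p [674.6 -39.   65.6] yaw 103.03 F [  5.2   1.9 -10.5] M [ 0.529 -1.039  0.549] w 11.7
t 54.5 p [674.6 -39.   65.6] yaw 103.08 F [  4.9   1.8 -11.8] M [ 0.548 -0.962  0.528] w 11.5
```

Emit:
servo_tool([
  {"tx":0,"ty":0,"tz":0,"ax":0,"ay":0,"az":0,"grip":0},
  {"tx":0,"ty":0,"tz":46,"ax":0,"ay":0,"az":0,"grip":0},
  {"tx":-30,"ty":15,"tz":95,"ax":0,"ay":0,"az":0,"grip":0},
  {"tx":-70,"ty":35,"tz":140,"ax":0,"ay":0,"az":8,"grip":-0.5},
  {"tx":-94,"ty":46,"tz":174,"ax":0,"ay":0,"az":16,"grip":-1},
])

```text
time_s: 55.12
position: [579.1, 6.7, 245.1]
ee_rot: [[-0.489, 0.872, 0.005], [0.872, 0.489, -0.001], [-0.004, 0.004, -1.0]]
force: [-0.2, -0.1, 0.5]
gripper_width: 77.2
```

Emit:
servo_tool([
  {"tx":0,"ty":0,"tz":0,"ax":0,"ay":0,"az":10,"grip":-1},
  {"tx":0,"ty":0,"tz":0,"ax":0,"ay":0,"az":20,"grip":-1},
  {"tx":0,"ty":0,"tz":0,"ax":0,"ay":0,"az":30,"grip":-1},
  {"tx":0,"ty":0,"tz":0,"ax":0,"ay":0,"az":40,"grip":-1},
  {"tx":0,"ty":0,"tz":0,"ax":0,"ay":0,"az":50,"grip":-1},
])

```text
time_s: 55.75
position: [580.2, 4.7, 242.5]
ee_rot: [[-0.982, 0.187, 0.003], [0.187, 0.982, -0.002], [-0.003, -0.002, -1.0]]
force: [-0.8, -0.0, 0.2]
gripper_width: 85.3
```

```bash
python3 -c "
from h import *
st(); g=shot('wrist','w41'); o=meas(g,(578.7,6.6)); print([x and (x[0],x[2]) for x in o])"
```

```text
t 55.75 p [580.2   4.7 242.5] yaw 169.2 F [-0.8 -0.   0.2] M [ 0.036 -0.003  0.031] w 85.3
cover std,n 0.82 6716 hous 0.72 4875 h0 [ 6.03924e+01 -2.00000e-04  1.30000e-03]
corner heights over housing top (start 15.4, seat 12): [12.24 11.81 11.8  12.23]
[(array([653.9,  81.6]), 113.7), (array([673.9, -40.3]), 105.1), (array([500.8, -68.4]), 63.3), (array([481.5,  53.7]), 67.6)]
```

View pics/w41.png

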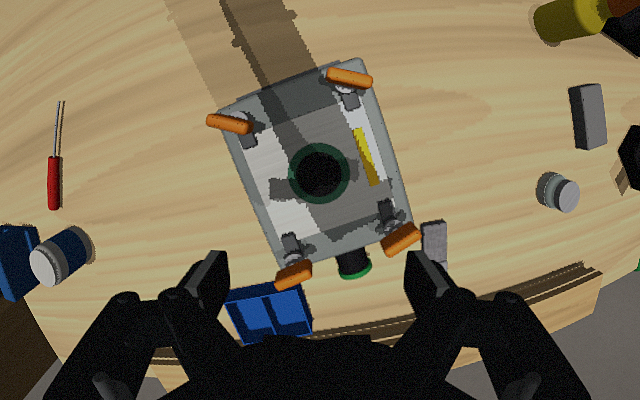

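From the same viewpoint as at the start, the four corners have dropped [3.56, 3.51, 3.50, 3.55] mm. The cover is flat, the gripper is clear, and the other objects haven't moved.

```bash
python3 -c "
from h import *
manip.hand_in()"
```

```text
the job is handed in; nothing more can be done
```

The filter box is closed: the cover is seated flat, all four knobs are at about snug torque, and the job was handed in at 55.8 s of the 72 s allowed. No verdict was reported.

- **Order:** I turned the knobs clockwise in diagonal pairs, mostly 10–14° per visit and 1–9° at the end. The longest single visit was 34°, taking up slack on knob 2.
- **Levelness:** I tracked the corner heights with the wrist camera. They stayed within a few tenths of a millimetre of level throughout, with the largest lean (about 0.6 mm between diagonal corners) early on. The view at knob 3 was poor, so its steps were checked from the next knob.
- **Seating:** From the same viewpoint as at the start, the corners had dropped 3.56, 3.51, 3.50 and 3.55 mm. Nominal is 3.4 mm, which is within calibration error, and the cover is flat.
- **Torque:** My estimates for knobs 0 to 3 are 0.56, 0.56, 0.55 and 0.55 N m. Single readings scatter by about ±0.05 N m; the highest was 0.616 on knob 1. I combined the readings with the angle turned past the seat.
- **Other checks:** The gripper is open and clear above the box. In the last picture nothing else on the bench looked moved.

**Disagreement:** By the wrist camera's depth, the fingertips are about 44 mm farther back than the reported TCP. Because of that, the first grip closed in the air above knob 0. I corrected for it and nothing was disturbed.

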